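# Refit the control box and latch its door

### The arm

A 7-joint arm with a two-finger parallel gripper is mounted at the origin on the work surface. World frame = base frame: x ahead of the robot, y to its left, z up, the work surface at z = 0. Lengths are in m, angles in rad, forces in N, time in s.
With the tool pointing down it reaches from about 0.35 to 0.9 m from the base axis. Payload 8.1 kg.
Tool frame: the origin (TCP) lies at the centre of the arm's flange, where the gripper is bolted on; the fingertips stand 178 mm ahead of it and the grasp point (between the pads) lies 159 mm ahead of it; x points along the fingers, z is the direction in which the jaws open and shut, and the axes are right-handed (so a half turn about x gives the same grasp; the last joint's range is limited). The gripper opens to 92 mm and grips with 3 to 60 N. Pads are 19 mm wide; open, the fingers measure 130 mm over their backs; the gripper's body (75 mm by 190 mm) begins 47 mm behind the grasp point.
Start: joints at [-1.424, 0.434, 0.025, 1.573, -0.012, 1.134, -0.075], TCP at [0.155, 0.606, 0.405] pointing down, gripper open.
Joint ranges: [-2.62, 2.62], [-0.44, 2.09], [-1.27, 1.32], [0.08, 2.57], [-1.32, 4.46], [0.12, 2], [-2.74, 2.74]. Speed limits (rad/s): [2.22, 2.22, 3.01, 3.01, 3.14, 3.14, 3.14].

### API

Orientations are given as a rotation vector (axis times angle).
In Python, from cell import arm, get_image, search_frame, pinpoint gives the robot as it stands.
- The arm moves only by the tool arm_command, never from a script. Its argument "motion" is a list of rows, each a list of 7 numbers: the finger opening in mm, from 0 to 91.8, then the shift along the tool's x, y, z in mm, then the turn, a rotation vector about the tool's x, y, z in degrees. In form: [[fingers, x, y, z, ax, ay, az], ...]. A call has 1 to 5 rows; each row shifts and turns the commanded pose from where the row before left it, along the tool's axes as they then stand; what a row does not reach is not made up. A row lasts 1/8 s, in which the tool goes at most 62.5 mm and 10.7 degrees, less where a joint would pass 70% of its speed; a pose out of reach is approached as far as the arm can. A call with a gripper value outside its range is refused whole. The fingers move at their own pace and stop on an object; "newtons" is the grip in N (left out, the last holds). Time passes only in rows, so rows that do not move let the fingers close. It gives the time, the measured TCP pose, the force and the opening at its end, in the units of the state.
- arm.observe(): the state, without advancing time (a new reading comes with each control period).
- get_image(name): name is "side" or "top" or "wrist"; returns a dict with "frame" (400x640x3 uint8, red, green, blue), "range_z" (400x640 float32, m along the optical axis (not along the pixel's ray), 0 where there is no reading), "K" (3x3 intrinsics, pixels), "origin" and "rotation" of the camera in the world; the wrist camera has in their place "tool_from_camera" (4x4, takes a point from camera to tool coordinates, whose origin is the TCP and whose axes are the tool frame's). Camera axes: x right, y down, z forward; pixel columns grow to the right and rows downward; lengths in m; the calibration is good to about 2 mm. A picture is of the moment at which its call begins: read the wrist's pose just before it.
- arm.sign_off(): hands the job in, once; it reports no verdict.
Trained networks look in the newest picture that a camera, given by its name, has taken for a name from the list of things; names that differ only in an ending like _2 or _b are one class to them, and where a whole thing is asked for, a point or a joint stands for the part that bears it (a point fixed in the world has none). Each returns a list of dicts, best first, with "p" (0 to 1); they miss things now and then, are a little off and sometimes report something else, mostly with a low value. They report only what shows in the picture. A call takes as long as a camera call. They do not tell look-alikes from the thing itself.
- search_frame(camera, target): "point" ([x, y, z] in m, in world coordinates, good to about 4 mm: the middle of the surface that is visible of it).
- pinpoint(camera, target): "point" ([x, y, z] in m, in world coordinates, good to about 4 mm: a listed point, or the origin of a listed thing).
The state is a dict: "clock": time; "joints": joint angles; "dq": joint speeds; "joint_efforts": joint torques, N m; "position": TCP position; "ee_rot": TCP orientation; "force": force on the tool from outside, world axes, zero at the start; "ft_torque": the same for the moment, N m; "width": opening from 0.0 (shut) to 1.0 (fully open).
Only numpy, scipy, OpenCV 4.12 (cv2) and the standard library are available. Lean on these libraries where they do the work, as an engineer would, in place of code of your own. Each camera call takes 0.05 s, during which the arm holds its last target. There are 200 camera calls.

### The job

Put the refurbished modules back into the grey control box: unlatch its door and swing it right back, throw the toggle clamp's handle right over so its arm stands up, and hang the controller from the fixture and every loose DIN-rail module on the mat on the box's rail, each sitting square and fully down over the rail, side by side, either way round. Then close the door while the knob is still in the open position, and turn the wing knob clockwise until its tongue is fully behind the frame edge. Leave the clamp open and do not disturb the multimeter, screwdriver and spray can.

Things in the scene. Friction and masses are not known exactly. Their poses are not given: they have to be found in the camera images.
- cabinet: Light grey sheet-metal control box lying on its back, fixed to the bench: 260 (x) x 200 (y) x 80 tall, walls 3 thick, a frame edge 12 wide turned inward all round at the top. Origin: centre of its underside; x along the rail and the hinge, y from the hinge side towards the door's free edge (where the wing knob is), z up.
- rail_mid (a point): Middle of the top face of the DIN rail inside the box, 12.5 above the box's underside; the rail is 35 wide (y), 230 long (x), stands 7.5 above the mounting plate. Axes as the cabinet's.
- door_hinge (a point): Middle of the door's hinge line, on the box's -y top edge (80 high); axes as the cabinet's (the hinge line is x).
- door (a joint): Door angle: 0 shut (horizontal), 1.57 upright, 1.85 at its stop. A plate 264 x 203 x 4 thick, its underside on the hinge plane, 0.35 kg; a stiff hinge (0.42 N m) holds it wherever it is left; opening takes about 4 N at the free edge. Starts shut and latched; it can be raised by the wing knob, then pushed over at its edge.
- door_edge (a point): Middle of the door's free edge, 203 from the hinge line; moves with the door; its z is the door's outward normal.
- wing (a joint): Wing knob angle: 0 = tongue along the frame edge, door free (free below about 0.4); grows clockwise seen from outside, to its stop at 1.57 = tongue fully behind the frame edge, door locked. The tongue reaches 30 from the axis and truly catches the frame. Starts latched; 0.08 N m of friction.
- wing_grip (a point): Black wing knob in mid-length of the door, 166 from the hinge line: wing 50 long, 10 thick, from 5 to 33 above the door's outer face, on a collar of 26 diameter, 3 high. Point on its axis, 22 above the face. Site x along the wing (white mark at its -x end, over the tongue), y across its flat faces, z outwards. At knob angle 0 the wing lies along the hinge direction, at 1.57 square to it.
- fixture: Aluminium service fixture, fixed to the bench: plate 110 (x) x 165 (y) x 12, carrying a 70 long stub of DIN rail under the controller and, on its +y side, a toggle clamp on a riser. Origin: underside of the plate, below the centre of the controller; the plate runs from y -40 to +125, the stub along y.
- clamp_handle (a joint): Angle of the toggle clamp's red handle: 0 = clamped, handle upright; swings towards the fixture's +y (away from the controller) to 1.46 = fully open, handle almost level. It moves against about 0.15 N m of friction (2 N at 80 from the pivot) and stays where it is left, so carry it right over.
- handle_pivot (a point): Pivot of the handle, fixed on the fixture at y +104, 100 high; pivot axis along the fixture's x.
- handle_tip (a point): Upper end of the red handle (a round grip of 18 diameter from 30 to 105 from the pivot), 105 from the pivot.
- clamp_arm (a joint): Angle of the holding arm, linked to the handle: 0 = level, its rubber foot on top of the controller; about 1.6 = up, just past vertical. While the handle is upright the straight link locks it; in the first third of the handle's swing it hardly stirs.
- spindle_tip (a point): Axis of the clamp spindle in the holding arm, 72 from the arm's pivot (which is at y +72, 95 high on the fixture).
- controller_mid (a point): Centre (32 above underside) of the beige controller, a DIN-rail module 70 (x, along rail) x 90 (y) x 64 tall, 0.34 kg. From the bottom: foot 6 tall with a 40 wide groove along x that straddles the rail; base 90 wide up to 34; nose 45 wide (y) from 34 to 64: grip it there, across y. Home on a rail, this point is 26 above the rail top. Starts on the fixture's stub under the clamp arm.
- relay_mid (a point): A DIN-rail module 36 (along the rail) x 90 x 64 tall, black with an orange patch on top and green terminals, about 0.12 kg. Same section as the controller: grooved foot, 90 mm base, 45 mm wide nose. Stands upright on the mat at first; may be absent from a start. Site at its centre, 32 above its underside; x along the rail direction, y across, z up.
- breaker_mid (a point): A DIN-rail module 36 (along the rail) x 90 x 64 tall, white with a blue toggle on top, about 0.15 kg. Same section as the controller: grooved foot, 90 mm base, 45 mm wide nose. Stands upright on the mat at first; may be absent from a start. Site at its centre, 32 above its underside; x along the rail direction, y across, z up.
- io_unit_mid (a point): A DIN-rail module 36 (along the rail) x 90 x 64 tall, beige with four small red lamps on top and green terminals, about 0.11 kg. Same section as the controller: grooved foot, 90 mm base, 45 mm wide nose. Stands upright on the mat at first; may be absent from a start. Site at its centre, 32 above its underside; x along the rail direction, y across, z up.
- multimeter: Yellow multimeter lying on the mat, 180 x 85 x 48; leave it alone. Origin: centre of its underside.
- screwdriver: Teal screwdriver lying on the mat, handle and blade in one line; leave it alone.
- spraycan: White and blue spray can, 52 diameter, 150 tall; leave it alone. Origin: centre of its underside.
There are look-alikes about, which are no part of the job. What is shaped like the part that bears controller_mid but blue or orange is not meant. Leave any brown or turquoise look-alike of the fixture alone.

How it is judged:
By the outcome, as a careful person would: the job done as asked, in the order asked, and still so for the second after the job is handed in, with the robot touching nothing.
Of relay, breaker, io_unit only 1 to 3 are there at a start; the rules pass over those that are not, and their reading is None.
At some moment in a run one of relay, breaker, io_unit may be knocked a few centimetres aside while the robot is not near it.
It also fails if it takes over 210 s, if anything falls off the work surface, if the arm or the gripper's body presses on something with over 40 N, if the wrist force passes 120 N, or if a joint passes its speed limit or range.

## Working session

There is one attempt and no reset: what is moved stays moved. The work goes in short steps, Python scripts to look and compute and a tool call to move; the robot and the scene stay as the last step left them, time stands still between calls to the robot, and variables do not carry over. Pictures are saved under pics/ and viewed, about 12 in all and at most 16, crops included, and the job is handed in when it is done.

Besides the shell and the picture viewer there is one more tool, called after "Call:" as a command line: name --pt "numbers of a row" for each row, then --argument value for the rest. arm_command: Moves the arm, as the interface text tells. Its arguments: {"type":"object","properties":{"motion":{"type":"array"},"newtons":{"type":"number"}},"required":["motion"]}

```bash
ls; mkdir -p pics; cat > h.py <<'E'
import numpy as np, cv2
from scipy.spatial.transform import Rotation as R
from cell import arm, get_image, search_frame, pinpoint
np.set_printoptions(precision=4,suppress=True)
def save(im,name,box=None,scale=1):
    f=im["frame"][:,:,::-1]
    if box: f=f[box[1]:box[3],box[0]:box[2]]
    cv2.imwrite("pics/"+name,cv2.resize(f,None,fx=scale,fy=scale,interpolation=cv2.INTER_CUBIC))
def cam(im,s=None):
    if "origin" in im: return np.array(im["rotation"]),np.array(im["origin"])
    T=np.array(im["tool_from_camera"]); s=s or arm.observe(); r=R.from_rotvec(s["ee_rot"]).as_matrix()
    return r@T[:3,:3], r@T[:3,3]+s["position"]
def cloud(im,s=None):
    r,o=cam(im,s); K=np.array(im["K"]); z=im["range_z"]; v,u=np.mgrid[:z.shape[0],:z.shape[1]]
    p=np.stack([(u-K[0,2])/K[0,0]*z,(v-K[1,2])/K[1,1]*z,z],-1)
    return p@r.T+o
def st():
    s=arm.observe(); print("t",s["clock"],"pos",np.array(s["position"]),"rot",np.array(s["ee_rot"]),"F",np.array(s["force"]),"w",s["width"]); return s
E
python3 - <<'E'
from h import *
s=st(); print(R.from_rotvec(s["ee_rot"]).as_matrix())
for c in ["top","side"]:
    im=get_image(c); save(im,c+"0.png"); print(c,im["origin"],im["K"][0][0])
    for n in ["rail_mid","cabinet","door_hinge","door_edge","wing_grip","fixture","handle_pivot","handle_tip","spindle_tip","controller_mid","relay_mid","breaker_mid","io_unit_mid","multimeter","screwdriver","spraycan"]:
        print(c,n,[(np.array(d["point"]).round(4).tolist(),round(d["p"],2)) for d in pinpoint(c,n)[:3]])
print(arm.observe()["clock"])
E
```

```text
pics
t 0.0 pos [0.1545 0.6054 0.404 ] rot [-1.0243  1.3182  1.0225] F [ 0.05    0.2144 -0.0307] w 1.0007151686385807
[[-0.0003 -0.969   0.2472]
 [-0.0015  0.2472  0.969 ]
 [-1.     -0.0001 -0.0015]]
top [0.3342 0.1255 1.2471] 433.14311226936235
top rail_mid []
top cabinet [([0.5826, -0.2191, 0.0011], 0.94), ([0.5567, 0.254, -0.0051], 0.3)]
top door_hinge [([0.5766, -0.3139, 0.0818], 0.93), ([0.6399, 0.0789, 0.0341], 0.28)]
top door_edge [([0.6818, 0.3963, -0.0026], 0.74), ([0.5818, -0.1132, 0.0838], 0.71)]
top wing_grip [([0.5814, -0.1448, 0.1047], 0.68)]
top fixture [([0.6083, 0.5828, -0.0019], 0.93), ([0.2235, 0.3193, 0.0027], 0.69), ([0.5585, 0.253, -0.0044], 0.56)]
top handle_pivot [([0.5577, 0.6684, 0.099], 0.64), ([0.1838, 0.4113, 0.102], 0.62), ([0.5388, 0.3577, 0.0984], 0.58)]
top handle_tip [([0.1765, 0.4082, 0.2036], 0.76), ([0.583, -0.1134, 0.0837], 0.72), ([0.5591, 0.6724, 0.2058], 0.64)]
top spindle_tip [([0.6088, 0.5753, 0.0962], 0.75), ([0.6367, 0.0812, 0.03], 0.63), ([0.5522, 0.2496, 0.0936], 0.47)]
top controller_mid [([0.5567, 0.2576, 0.0482], 0.72), ([0.3944, 0.412
[... 1032 characters left out ...]
203], 0.48), ([0.5346, 0.3526, 0.2013], 0.46)]
side spindle_tip [([0.2202, 0.3154, 0.0961], 0.64), ([0.5548, 0.2565, 0.0972], 0.6), ([0.6089, 0.5745, 0.0965], 0.58)]
side controller_mid [([0.3778, 0.2407, 0.0312], 0.86), ([0.5552, 0.2556, 0.0451], 0.72), ([0.3905, 0.4091, 0.0335], 0.65)]
side relay_mid []
side breaker_mid [([0.6372, 0.077, 0.0315], 0.59)]
side io_unit_mid [([0.5841, -0.1508, 0.1091], 0.65), ([0.4678, 0.0532, 0.0298], 0.61), ([0.5766, -0.3124, 0.0846], 0.25)]
side multimeter [([0.7884, 0.0564, 0.002], 0.74)]
side screwdriver [([0.7411, 0.2427, -0.0], 0.71), ([0.4664, 0.0523, 0.0291], 0.49)]
side spraycan [([0.684, 0.398, -0.0002], 0.65), ([0.5844, -0.2102, -0.0011], 0.3)]
1.7
```

View pics/top0.png

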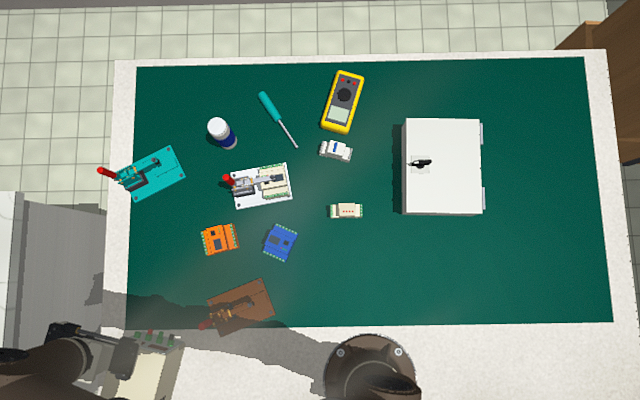

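View pics/side0.png

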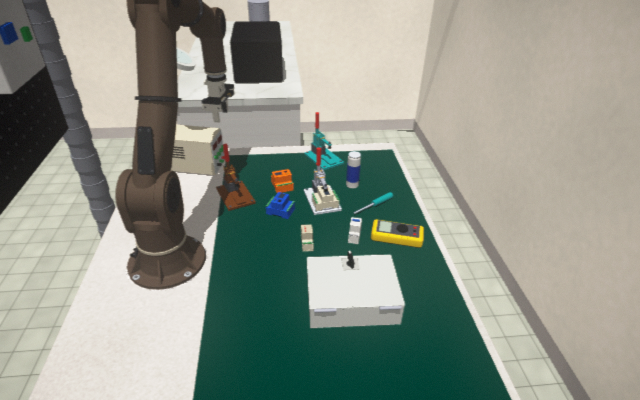

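```bash
cat >> h.py <<'E'
def rect(P,c,rad,z0,z1,wcut=None):
    """min-area rect of cloud points near c with z in band -> centre, size, yaw of long side"""
    m=(np.abs(P[...,0]-c[0])<rad)&(np.abs(P[...,1]-c[1])<rad)&(P[...,2]>z0)&(P[...,2]<z1)
    q=P[m][:, :2].astype(np.float32)*1000
    if len(q)<8: return None
    (cx,cy),(w,h),a=cv2.minAreaRect(q)
    if h>w: w,h,a=h,w,a+90
    return len(q),round(cx,1),round(cy,1),round(w,1),round(h,1),round((a+90)%180-90,1),round(float(P[m][:,2].mean())*1000,1)
E
python3 - <<'E'
from h import *
for c in ["top","side"]:
    im=get_image(c); P=cloud(im)
    print(c,"door",rect(P,(.582,-.215),.2,.075,.092))
    print("wing",rect(P,(.582,-.146),.05,.1,.13))
    for n,p in dict(brk=(.6365,.0775),io=(.465,.054)).items():
        print(n,"top",rect(P,p,.07,.055,.075),"base",rect(P,p,.07,.025,.045))
    p=(.556,.254); print("ctl top",rect(P,p,.06,.068,.084),"plate",rect(P,(.54,.29),.13,.008,.017))
    print("handle",rect(P,(.537,.36),.03,.17,.23)); 
    for z in (.13,.15,.17,.19,.2): print(z,rect(P,(.537,.36),.03,z-.01,z+.01))
    print("arm",rect(P,(.545,.29),.06,.085,.13))
E
```

```text
Traceback (most recent call last):
  File "h.py", line 16, in cloud
    return p@r.T+o
           ~~~~~^~
ValueError: operands could not be broadcast together with shapes (400,640) (3,)
```

```bash
sed -i 's/return np.array(im\["rotation"\]),/return R.from_rotvec(im["rotation"]).as_matrix(),/' h.py
python3 - <<'E'
from h import *
for c in ["top","side"]:
    im=get_image(c); print(im["rotation"]); P=cloud(im)
    print(c,"door",rect(P,(.582,-.215),.2,.075,.092))
    print("wing",rect(P,(.582,-.146),.05,.1,.13))
    for n,p in dict(brk=(.6365,.0775),io=(.465,.054)).items():
        print(n,"top",rect(P,p,.07,.055,.075),"base",rect(P,p,.07,.025,.045))
    p=(.556,.254); print("ctl top",rect(P,p,.06,.068,.084),"plate",rect(P,(.54,.29),.13,.008,.017))
    print("handle",rect(P,(.537,.36),.03,.17,.23)); 
    for z in (.13,.15,.17,.19,.2): print(z,rect(P,(.537,.36),.03,z-.01,z+.01))
    print("arm",rect(P,(.545,.29),.06,.085,.13))
E
```

```text
[-2.1225  2.1607 -0.1408]
top door (7051, 582.9, -219.0, 264.9, 212.5, -1.9, 83.8)
wing (89, 585.3, -149.3, 49.0, 11.6, -84.1, 114.3)
brk top (210, 641.6, 76.0, 44.8, 36.9, 74.3, 64.1) base (293, 667.2, 68.9, 91.1, 89.4, -15.8, 34.5)
io top (216, 466.8, 51.2, 44.2, 34.0, 88.7, 64.0) base (212, 467.0, 50.8, 87.5, 35.2, 89.0, 35.3)
ctl top (334, 552.1, 267.8, 97.9, 46.2, -80.3, 77.3) plate (771, 543.7, 302.5, 248.8, 229.7, 0.9, 11.9)
handle (63, 535.7, 354.2, 15.7, 15.6, 89.5, 197.1)
0.13 None
0.15 (12, 532.0, 350.5, 14.6, 4.4, -45.3, 148.3)
0.17 (14, 531.9, 352.4, 17.1, 6.4, -62.7, 167.4)
0.19 (18, 532.2, 350.7, 15.8, 5.1, -47.3, 189.7)
0.2 (48, 535.7, 354.3, 15.5, 15.5, -0.5, 202.4)
arm (329, 544.5, 298.4, 107.1, 34.4, -83.3, 101.6)
[-2.2024  0.1065 -0.0791]
side door (4827, 579.9, -217.0, 264.6, 216.0, -2.7, 85.1)
wing (68, 581.7, -150.6, 50.4, 10.7, -84.3, 113.6)
brk top (106, 638.9, 77.4, 50.8, 35.8, 77.5, 64.6) base (136, 657.9, 59.5, 101.5, 58.1, 5.8, 35.5)
io top (109, 464.9, 53.0, 51.3, 35.5, 89.5, 64.2) base (99, 464.7, 29.5, 47.6, 35.2, -89.7, 35.4)
ctl top (132, 552.1, 254.5, 76.5, 45.7, -78.7, 77.5) plate (245, 539.8, 288.9, 262.4, 232.2, 2.6, 12.4)
handle (48, 534.0, 349.5, 23.3, 15.8, 84.4, 190.9)
0.13 (14, 535.7, 352.8, 13.9, 10.4, -29.2, 131.0)
0.15 (20, 531.1, 348.7, 17.3, 15.8, -36.2, 148.6)
0.17 (23, 534.5, 352.1, 17.6, 15.6, 83.8, 168.6)
0.19 (24, 534.3, 347.6, 18.8, 15.8, 88.6, 188.6)
0.2 (26, 534.2, 352.9, 16.7, 15.4, 84.4, 199.8)
arm (131, 544.7, 293.6, 118.0, 33.7, -78.0, 102.2)
```

```bash
cat >> h.py <<'E'
def down(yaw):  # tool x down, tool z at yaw (deg)
    a=np.radians(yaw); z=np.array([np.cos(a),np.sin(a),0]); x=np.array([0,0,-1.]); return np.stack([x,np.cross(z,x),z],1)
def pose(p,Rm):
    T=np.eye(4); T[:3,:3]=Rm; T[:3,3]=p; return T
def grasp(p,yaw): return pose(np.array(p)+[0,0,.159],down(yaw))
def cur():
    s=arm.observe(); return pose(s["position"],R.from_rotvec(s["ee_rot"]).as_matrix())
def plan(targets,w,T=None,step=60.,dstep=10.,dp=0):
    """print rows (5 per call) through target poses from the present pose; w opening"""
    T=cur() if T is None else T.copy(); rows=[]
    for G in targets:
        D=np.linalg.inv(T)@G; ang=np.degrees(R.from_matrix(D[:3,:3]).magnitude()); n=int(max(1,np.ceil(np.linalg.norm(D[:3,3])*1000/step),np.ceil(ang/dstep)))
        T0=T.copy(); rv=R.from_matrix(D[:3,:3]).as_rotvec()
        for k in range(1,n+1):
            W=pose(T0[:3,3]+(G[:3,3]-T0[:3,3])*k/n,T0[:3,:3]@R.from_rotvec(rv*k/n).as_matrix())
            D=np.linalg.inv(T)@W; r=np.round(D[:3,3]*1000,dp); q=np.round(np.degrees(R.from_matrix(D[:3,:3]).as_rotvec()),dp)
            rows.append([w]+[float(v) if dp else int(v) for v in (*r,*q)])
            T=T@pose(r/1000,R.from_rotvec(np.radians(q)).as_matrix())
    for i in range(0,len(rows),5): print(str(rows[i:i+5]).replace(" ",""))
    print("end",T[:3,3],"yaw",np.degrees(np.arctan2(T[1,2],T[0,2]))); return T
E
python3 - <<'E'
from h import *
plan([pose([.5,.1,.45],down(30)),grasp([.583,-.148,.2],6)],90)
E
```

```text
[[90,-4,-42,-37,4,0,0],[90,-4,-44,-34,4,0,0],[90,-4,-47,-30,4,0,0],[90,-4,-48,-27,5,0,0],[90,-5,-51,-23,4,0,0]]
[[90,-4,-52,-20,4,0,0],[90,-4,-53,-15,4,0,0],[90,-4,-55,-12,4,0,0],[90,-4,-55,-8,4,0,0],[90,-4,-56,-5,5,0,0]]
[[90,-4,-55,1,4,0,0],[90,18,-51,-10,5,0,0],[90,18,-52,-6,4,0,0],[90,18,-53,-2,5,0,0],[90,19,-52,3,5,0,0]]
[[90,18,-52,7,5,0,0]]
end [ 0.583  -0.1483  0.3587] yaw 5.682007173535923
```

Call:
arm_command --pt "90 -4 -42 -37 4 0 0" --pt "90 -4 -44 -34 4 0 0" --pt "90 -4 -47 -30 4 0 0" --pt "90 -4 -48 -27 5 0 0" --pt "90 -5 -51 -23 4 0 0"

```text
clock: 2.48
position: [0.3127, 0.3744, 0.4261]
ee_rot: [-0.742, 1.44, 0.743]
force: [0.5, 0.2, -0.4]
width: 0.976
```

Call:
arm_command --pt "90 -4 -52 -20 4 0 0" --pt "90 -4 -53 -15 4 0 0" --pt "90 -4 -55 -12 4 0 0" --pt "90 -4 -55 -8 4 0 0" --pt "90 -4 -56 -5 5 0 0"

```text
clock: 3.1
position: [0.4693, 0.1437, 0.4462]
ee_rot: [-0.458, 1.521, 0.459]
force: [-0.1, 0.1, -0.3]
width: 0.98
```

Call:
arm_command --pt "90 -4 -55 1 4 0 0" --pt "90 18 -51 -10 5 0 0" --pt "90 18 -52 -6 4 0 0" --pt "90 18 -53 -2 5 0 0" --pt "90 19 -52 3 5 0 0"

```text
clock: 3.72
position: [0.567, -0.1, 0.3764]
ee_rot: [-0.144, 1.565, 0.145]
force: [0.2, -0.4, 0.6]
width: 0.979
```

Call:
arm_command --pt "90 18 -52 7 5 0 0" --pt "90 0 0 0 0 0 0" --pt "90 0 0 0 0 0 0"

```text
clock: 4.1
position: [0.5831, -0.1479, 0.3585]
ee_rot: [-0.078, 1.57, 0.079]
force: [0.3, 0.5, -0.2]
width: 0.982
```

```bash
python3 - <<'E'
from h import *
s=st(); print(s["joints"]); im=get_image("wrist"); save(im,"w1.png"); P=cloud(im,s)
print("wing",rect(P,(.582,-.148),.06,.1,.13)); print("door",rect(P,(.582,-.215),.3,.075,.092))
m=(P[...,2]>.1)&(P[...,2]<.13)&(np.hypot(P[...,0]-.583,P[...,1]+.148)<.05); v,u=np.where(m); print(u.min(),u.max(),v.min(),v.max())
for n in ["wing_grip","door_edge","door_hinge"]: print(n,pinpoint("wrist",n)[:2])
E
```

```text
t 4.1 pos [ 0.5831 -0.1479  0.3585] rot [-0.0777  1.5698  0.0787] F [ 0.2952  0.5414 -0.1866] w 0.9816579768487407
[-0.2593  0.4825  0.6109  1.727  -0.3157  1.0325  0.5616]
wing (777, 584.2, -147.7, 49.2, 12.5, -88.7, 116.3)
door (33834, 582.0, -213.3, 264.4, 204.1, -2.2, 84.6)
315 330 183 244
wing_grip [{'point': [0.5805, -0.1511, 0.1071], 'p': 0.82}]
door_edge []
door_hinge [{'point': [0.5791, -0.3085, 0.0782], 'p': 0.56}]
```

Call:
arm_command --pt "50 40 0 1 5 0 0" --pt "40 40 0 0 0 0 0" --pt "40 10 0 0 0 0 0" --pt "0 0 0 0 0 0 0" --pt "0 0 0 0 0 0 0" --newtons 25

```text
clock: 4.92
position: [0.5847, -0.1484, 0.2704]
ee_rot: [-0.01, 1.568, 0.009]
force: [0.1, -0.6, 0.1]
width: 0.485
```

Call:
arm_command --pt "0 0 0 0 0 0 0" --pt "0 0 0 0 0 0 0" --pt "0 0 0 0 0 0 0" --pt "0 0 0 0 0 0 0" --pt "0 0 0 0 0 0 0"

```text
clock: 5.55
position: [0.5841, -0.1482, 0.2689]
ee_rot: [-0.009, 1.571, 0.009]
force: [0.1, -0.4, 1.7]
width: 0.104
```

```bash
python3 - <<'E'
from h import *
s=st(); print(s["joints"],s["ft_torque"])
E
```

```text
t 5.55 pos [ 0.5841 -0.1482  0.2689] rot [-0.0095  1.5705  0.0094] F [ 0.12   -0.3506  1.7227] w 0.1041986807563985
[-0.2268  0.5904  0.5729  1.8117 -0.4097  0.8597  0.5533] [-0.0378  0.0965  0.071 ]
```

Call:
arm_command --pt "0 0 0 0 -10 0 0" --pt "0 0 0 0 -10 0 0" --pt "0 0 0 0 -10 0 0" --pt "0 0 0 0 -10 0 0" --pt "0 0 0 0 -10 0 0"

```text
clock: 6.18
position: [0.5842, -0.1481, 0.2689]
ee_rot: [-0.695, 1.456, 0.695]
force: [-0.2, 0.2, 0.3]
width: 0.106
```

Call:
arm_command --pt "0 0 0 0 -10 0 0" --pt "0 0 0 0 -10 0 0" --pt "0 0 0 0 -10 0 0" --pt "0 0 0 0 -8 0 0" --pt "0 0 0 0 0 0 0"

```text
clock: 6.8
position: [0.5842, -0.1482, 0.2689]
ee_rot: [-1.191, 1.22, 1.191]
force: [0.4, 1.3, 2.7]
width: 0.111
```

```bash
cat >> h.py <<'E'
YC=-2.2
def hinge():  # cabinet-frame transform at the hinge line
    c=np.radians(YC); ex=np.array([np.cos(c),np.sin(c),0]); ey=np.array([-np.sin(c),np.cos(c),0])
    return ex,ey,np.array([.584,-.148,.080])-.166*ey
def swing(T,deg):
    ex,ey,h=hinge(); Q=R.from_rotvec(ex*np.radians(deg)).as_matrix(); return pose(Q@(T[:3,3]-h)+h,Q@T[:3,:3])
E
python3 - <<'E'
from h import *
s=st(); print(s["joints"],s["ft_torque"],s["width"]); T=cur()
print(hinge()); plan([swing(T,8*k) for k in range(1,7)],0,dp=1)
E
```

```text
t 6.8 pos [ 0.5842 -0.1482  0.2689] rot [-1.1908  1.2198  1.1909] F [0.3947 1.3288 2.6631] w 0.11086527145520453
[ 0.0569  0.5389  0.1483  1.7867 -0.1047  0.8231  1.8019] [ 0.3009 -0.1584 -0.326 ] 0.11086527145520453
(array([ 0.9993, -0.0384,  0.    ]), array([0.0384, 0.9993, 0.    ]), array([ 0.5776, -0.3139,  0.08  ]))
[[0,-21.3,0.4,-27.9,0.0,-8.0,-0.1],[0,-21.2,0.3,-27.9,0.0,-8.0,-0.1],[0,-21.3,0.4,-27.8,0.0,-8.0,-0.1],[0,-21.2,0.4,-27.9,0.0,-8.0,-0.1],[0,-21.3,0.4,-27.9,0.0,-8.0,-0.2]]
[[0,-21.2,0.4,-27.9,0.0,-8.0,-0.1]]
end [ 0.5766 -0.3433  0.3295] yaw 89.00935481705424
```

Call:
arm_command --pt "0 -11.1 0.2 -13.6 0 -4 0" --pt "0 -11.1 0.2 -13.6 0 -4 0" --pt "0 -11.1 0.2 -13.6 0 -4 0" --pt "0 -11.1 0.2 -13.6 0 -4 0" --pt "0 0 0 0 0 0 0" --newtons 35

```text
clock: 7.42
position: [0.5823, -0.2071, 0.3075]
ee_rot: [-0.981, 1.009, 1.306]
force: [2.2, 3.1, 1.8]
width: 0.106
```

```bash
python3 - <<'E'
from h import *
s=st(); print(s["joints"],s["ft_torque"])
E
```

```text
t 7.425 pos [ 0.5823 -0.2071  0.3075] rot [-0.9814  1.0093  1.3062] F [2.2396 3.05   1.7774] w 0.10617214939675959
[ 0.3208  0.5492  0.0256  1.6623 -0.3272  1.0439  2.0675] [ 0.2165 -0.5092 -0.3124]
```

Call:
arm_command --pt "0 -11.1 0.2 -13.6 0 -4 0" --pt "0 -11.1 0.2 -13.6 0 -4 0" --pt "0 -11.1 0.2 -13.6 0 -4 0" --pt "0 -11.1 0.2 -13.6 0 -4 0" --pt "0 0 0 0 0 0 0"

```text
clock: 8.05
position: [0.5802, -0.2739, 0.328]
ee_rot: [-0.772, 0.794, 1.4]
force: [2.9, 1.9, 2.4]
width: 0.107
```

Call:
arm_command --pt "0 -11.1 0.2 -13.6 0 -4 0" --pt "0 -11.1 0.2 -13.6 0 -4 0" --pt "0 -11.1 0.2 -13.6 0 -4 0" --pt "0 -11.1 0.2 -13.6 0 -4 0" --pt "0 0 0 0 0 0 0"

```text
clock: 8.68
position: [0.578, -0.3437, 0.3293]
ee_rot: [-0.56, 0.576, 1.47]
force: [3.7, 2.0, 5.1]
width: 0.107
```

```bash
python3 - <<'E'
from h import *
s=st(); print(s["joints"],s["ft_torque"])
E
```

```text
t 8.675 pos [ 0.578  -0.3437  0.3293] rot [-0.5599  0.5762  1.4697] F [3.6923 2.0431 5.1252] w 0.10690827198064096
[ 0.6801  0.7622 -0.0855  1.3431 -0.617   1.5735  2.32  ] [ 0.1354 -0.5144 -0.659 ]
```

Call:
arm_command --pt "0 -11.1 0.2 -13.6 0 -4 0" --pt "0 -11.1 0.2 -13.6 0 -4 0" --pt "0 -11.1 0.2 -13.6 0 -4 0" --pt "0 0 0 0 0 0 0" --pt "0 0 0 0 0 0 0"

```text
clock: 9.3
position: [0.5763, -0.3945, 0.3181]
ee_rot: [-0.402, 0.414, 1.507]
force: [4.0, 1.3, 5.6]
width: 0.104
```

Call:
arm_command --pt "40 0 0 0 0 0 0" --pt "40 0 0 0 0 0 0" --pt "40 0 0 0 0 0 0" --pt "40 -20 0 0 0 0 0" --pt "40 -30 0 0 0 0 0"

```text
clock: 9.93
position: [0.5745, -0.4378, 0.3426]
ee_rot: [-0.403, 0.414, 1.511]
force: [1.3, -0.7, -0.0]
width: 0.432
```

```bash
python3 - <<'E'
from h import *
s=st(); print(s["joints"],s["ft_torque"])
im=get_image("side"); save(im,"s1.png")
T=cur(); E=lambda y,z,yaw=88: pose([.578,y,z],down(yaw))
# back away along normal, up, over, to the +y side; tips 178 below TCP
plan([T@pose([-.05,0,0],np.eye(3)), pose([.578,-.38,.52],R.from_rotvec([.35,0,0]).as_matrix()@down(88)),E(-.15,.52)],0)
E
```

```text
t 9.925 pos [ 0.5745 -0.4378  0.3426] rot [-0.4028  0.4139  1.5107] F [ 1.2627 -0.6895 -0.0016] w 0.43193058106485704
[ 0.7983  0.9129 -0.107   1.0779 -0.6944  1.8684  2.2955] [-1.038   0.0172  0.0247]
[[0,-50,0,0,0,0,0],[0,4,-1,46,0,10,0],[0,-4,0,45,0,10,0],[0,-12,-1,45,1,10,0],[0,-20,0,41,0,10,0]]
[[0,20,2,54,0,5,0],[0,14,3,56,0,5,0],[0,10,2,56,0,5,0],[0,5,2,57,0,5,-1]]
end [ 0.578  -0.1505  0.5201] yaw 87.65561947807132
```

View pics/s1.png

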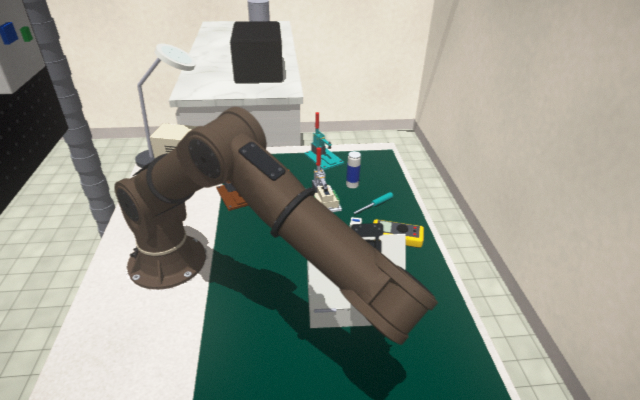

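```bash
python3 - <<'E'
from h import *
E=lambda y,z,x=.64,yaw=0: pose([x,y,z],down(yaw))
T=plan([pose([.578,-.38,.52],R.from_rotvec([.35,0,0]).as_matrix()@down(88)),E(-.16,.52,.64,20),E(-.16,.40)],0)
print("push"); plan([E(-.2,.40),E(-.255,.42),E(-.3045,.428),E(-.335,.42),E(-.35,.418)],0,T,step=20)
E
```

```text
[[0,-9,-1,46,0,10,0],[0,-16,0,43,0,10,0],[0,-24,-1,40,1,10,0],[0,-30,0,35,0,10,0],[0,9,-7,26,8,2,-2]]
[[0,9,-2,27,9,2,-1],[0,7,2,28,8,2,-2],[0,7,6,27,8,3,-1],[0,5,9,27,9,2,-2],[0,4,14,24,8,2,-1]]
[[0,2,18,23,8,2,-2],[0,1,20,20,9,2,-1],[0,40,0,0,7,0,0],[0,40,0,0,6,0,0],[0,40,-1,0,7,0,0]]
end [ 0.6401 -0.1602  0.4002] yaw -0.15503540232258192
push
[[0,0,-20,0,0,0,0],[0,0,-20,0,0,0,0],[0,-7,-18,0,0,0,0],[0,-7,-18,0,0,0,0],[0,-6,-19,0,0,0,0]]
[[0,-3,-16,0,0,0,0],[0,-3,-17,0,0,0,0],[0,-3,-16,0,0,0,0],[0,4,-15,0,0,0,0],[0,4,-16,0,0,0,0]]
[[0,2,-15,0,0,0,0]]
end [ 0.6396 -0.3504  0.4181] yaw -0.15503540232258192
```

Call:
arm_command --pt "40 -9 -1 46 0 10 0" --pt "0 -16 0 43 0 10 0" --pt "0 -24 -1 40 1 10 0" --pt "0 -30 0 35 0 10 0" --pt "0 9 -7 26 8 2 -2"

```text
clock: 10.6
position: [0.5864, -0.3491, 0.5236]
ee_rot: [-0.86, 1.055, 1.194]
force: [-0.2, 0.1, -1.2]
width: 0.051
```

Call:
arm_command --pt "0 9 -2 27 9 2 -1" --pt "0 7 2 28 8 2 -2" --pt "0 7 6 27 8 3 -1" --pt "0 5 9 27 9 2 -2" --pt "0 4 14 24 8 2 -1"

```text
clock: 11.22
position: [0.6245, -0.2109, 0.5182]
ee_rot: [-0.442, 1.448, 0.553]
force: [0.0, -0.2, 0.4]
width: 0.003
```

Call:
arm_command --pt "0 2 18 23 8 2 -2" --pt "0 1 20 20 9 2 -1" --pt "0 40 0 0 7 0 0" --pt "0 40 0 0 6 0 0" --pt "0 40 -1 0 7 0 0"

```text
clock: 11.85
position: [0.64, -0.1562, 0.398]
ee_rot: [0.01, 1.568, 0.004]
force: [1.2, -1.1, -0.3]
width: 0.006
```

```bash
python3 - <<'E'
from h import *
s=st(); print(s["joints"],s["ft_torque"])
E
```

```text
t 11.85 pos [ 0.64   -0.1562  0.398 ] rot [0.0099 1.5681 0.0042] F [ 1.2004 -1.1162 -0.3378] w 0.006279275106198891
[-0.0816  0.5082  0.3774  1.5135 -0.2073  1.1579  0.3323] [-0.1021  0.0587  0.0063]
```

Call:
arm_command --pt "0 0 -20 0 0 0 0" --pt "0 0 -24 0 0 0 0" --pt "0 -7 -18 0 0 0 0" --pt "0 -7 -18 0 0 0 0" --pt "0 -6 -19 0 0 0 0"

```text
clock: 12.48
position: [0.6402, -0.2571, 0.4197]
ee_rot: [0.007, 1.567, 0.007]
force: [-1.1, 3.6, 1.3]
width: 0.003
```

Call:
arm_command --pt "0 -3 -16 0 0 0 0" --pt "0 -3 -17 0 0 0 0" --pt "0 -3 -16 0 0 0 0" --pt "0 4 -15 0 0 0 0" --pt "0 4 -16 0 0 0 0"

```text
clock: 13.1
position: [0.6405, -0.3365, 0.4184]
ee_rot: [0.006, 1.568, 0.007]
force: [-0.6, 2.2, 0.9]
width: 0.006
```

Call:
arm_command --pt "0 2 -12 0 0 0 0" --pt "0 0 0 0 0 0 0"

```text
clock: 13.35
position: [0.6398, -0.3492, 0.4158]
ee_rot: [0.008, 1.569, 0.005]
force: [0.4, 1.0, -0.4]
width: 0.003
```

```bash
python3 - <<'E'
from h import *
s=st(); 
for c in ("top","side"):
    im=get_image(c); P=cloud(im); save(im,c+"2.png")
    ex,ey,h=hinge(); q=(P-h); x=q@ex; y=q@ey; z=q[...,2]
    m=(np.abs(x+.06)<.06)&(y<.02)&(y>-.15)&(z>.03)&(z<.22)
    print(m.sum(), np.degrees(np.arctan2(z[m],y[m])).mean() if m.sum() else None, z[m].max(), np.polyfit(z[m],y[m],1))
E
```

```text
t 13.35 pos [ 0.6398 -0.3492  0.4158] rot [0.0076 1.5693 0.0049] F [ 0.3903  1.0025 -0.3501] w 0.0030607143227278015
1829 106.39720332878446 0.18960506939177885 [-0.2654 -0.0025]
1583 107.84216528158792 0.19955747189725564 [-0.3004 -0.0022]
```

Call:
arm_command --pt "0 0 -5 0 0 0 0" --pt "0 0 0 0 0 0 0" --pt "0 0 20 0 0 0 0" --pt "0 0 50 0 0 0 0" --pt "0 -25 60 -40 0 0 0"

```text
clock: 14.08
position: [0.6084, -0.2294, 0.4359]
ee_rot: [0.005, 1.571, 0.011]
force: [1.1, 1.1, 0.8]
width: -0.0
```

Call:
arm_command --pt "90 0 20 -22 0 0 0" --pt "90 0 0 0 0 0 0" --pt "90 0 0 0 0 0 0"

```text
clock: 14.45
position: [0.5857, -0.2132, 0.4383]
ee_rot: [0.006, 1.567, 0.008]
force: [-0.8, -0.5, -1.1]
width: 0.281
```

```bash
python3 - <<'E'
from h import *
s=st(); ex,ey,h=hinge()
for c in ("wrist","top"):
    im=get_image(c); P=cloud(im,s); save(im,c+"3.png")
    q=(P-h); x=q@ex; y=q@ey; z=P[...,2]
    m=(np.abs(x)<.15)&(y>.02)&(y<.18)&(z>.0105)&(z<.02)&(np.abs(x)<.11)
    print(c,m.sum(),"z",np.median(z[m]),"y pct",np.percentile(y[m],[1,5,25,75,95,99]) ,"x",x[m].min(),x[m].max())
    a=[]
    for x0 in np.arange(-.1,.11,.02):
        k=m&(np.abs(x-x0)<.01)
        if k.sum()>10: lo,hi=np.percentile(y[k],[2,98]); a.append((x0,lo,hi)); 
    a=np.array(a); print(a)
    f=np.abs(x)<.2; t=f&(z>.074)&(z<.084)&(y>-.01)&(y<.22); print("frame x",np.percentile(x[t],[.5,99.5]),"y",np.percentile(y[t],[.5,99.5]))
ths=[np.polyfit(z[mm],y[mm],1) for mm in [(np.abs(x+.06)<.06)&(y<.02)&(y>-.15)&(z>.11)&(z<.27)]]; print(ths)
E
```

```text
t 14.45 pos [ 0.5857 -0.2132  0.4383] rot [0.006  1.5675 0.0075] F [-0.8392 -0.5464 -1.0514] w 0.2812685856382586
wrist 3800 z 0.013034963366591462 y pct [0.0823 0.0838 0.0909 0.1085 0.1154 0.1167] x -0.10992830724355458 0.10999564218731273
[[-0.1     0.0827  0.1167]
 [-0.08    0.083   0.1161]
 [-0.06    0.0827  0.1166]
 [-0.04    0.0828  0.1162]
 [-0.02    0.0827  0.1168]
 [ 0.      0.0823  0.1165]
 [ 0.02    0.0829  0.1162]
 [ 0.04    0.0823  0.1165]
 [ 0.06    0.0828  0.1161]
 [ 0.08    0.0823  0.1167]
 [ 0.1     0.083   0.1163]]
frame x [-0.1295  0.13  ] y [-0.001   0.1993]
top 699 z 0.012954808076104385 y pct [0.0495 0.0821 0.0891 0.1076 0.1149 0.1378] x -0.10542409117712999 0.10976917617886572
[[-0.1     0.0803  0.1494]
 [-0.08    0.0827  0.1145]
 [-0.06    0.0824  0.1154]
 [-0.04    0.0819  0.1141]
 [-0.02    0.0578  0.1294]
 [ 0.      0.0719  0.1162]
 [ 0.02    0.081   0.1166]
 [ 0.04    0.0419  0.1151]
 [ 0.06    0.0827  0.1154]
 [ 0.08    0.0793  0.1156]
 [ 0.1     0.0679  0.1151]]
frame x [-0.1287  0.131 ] y [-0.0021  0.1988]
[array([-0.2459,  0.0166])]
```

View pics/wrist3.png

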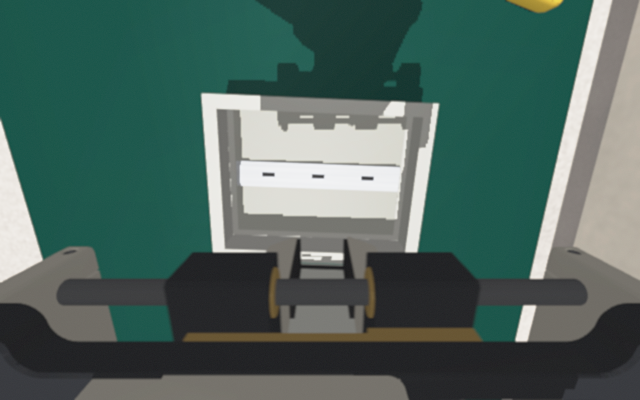

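```bash
python3 - <<'E'
from h import *
plan([pose([.5355,.30,.45],down(10.5))],90)
E
```

```text
[[90,-1,57,-6,-1,0,0],[90,-1,57,-4,-1,0,0],[90,-1,58,-4,-2,0,0],[90,-1,57,-1,-1,0,0],[90,0,57,-1,-1,0,0]]
[[90,-1,58,0,-1,0,0],[90,-1,57,2,-1,0,0],[90,-1,58,2,-1,0,0],[90,-1,57,4,-2,0,0]]
end [0.5359 0.3002 0.45  ] yaw 10.980479320122585
```

Call:
arm_command --pt "90 -1 57 -6 -1 0 0" --pt "90 -1 57 -4 -1 0 0" --pt "90 -1 58 -4 -2 0 0" --pt "90 -1 57 -1 -1 0 0" --pt "90 0 57 -1 -1 0 0"

```text
clock: 15.18
position: [0.5578, 0.0728, 0.4443]
ee_rot: [-0.075, 1.566, 0.088]
force: [0.4, -0.3, 0.2]
width: 0.911
```

Call:
arm_command --pt "90 -1 58 0 -1 0 0" --pt "90 -1 57 2 -1 0 0" --pt "90 -1 58 2 -1 0 0" --pt "90 -1 57 4 -2 0 0" --pt "90 0 0 0 0 0 0"

```text
clock: 15.8
position: [0.5342, 0.3062, 0.4493]
ee_rot: [-0.149, 1.563, 0.165]
force: [-0.8, 0.6, 0.3]
width: 0.978
```

```bash
python3 - <<'E'
from h import *
s=st(); print(s["joints"]); im=get_image("wrist"); P=cloud(im,s); save(im,"w4.png")
print("handle",rect(P,(.536,.355),.03,.19,.225),rect(P,(.536,.355),.03,.15,.19))
print("ctl top",rect(P,(.556,.25),.06,.07,.084),"plate",rect(P,(.546,.296),.14,.008,.016))
for n in ["handle_tip","handle_pivot","controller_mid","fixture","spindle_tip"]: print(n,pinpoint("wrist",n)[:2])
E
```

```text
t 15.8 pos [0.5342 0.3062 0.4493] rot [-0.1486  1.5632  0.165 ] F [-0.8239  0.6139  0.3229] w 0.9777863225233899
[-0.7364  0.3858  0.189   1.5459 -0.0847  1.2109 -0.3318]
handle (422, 536.1, 356.9, 17.1, 16.8, 57.4, 203.9) (71, 533.5, 361.8, 16.6, 5.7, 29.0, 170.7)
ctl top (1331, 553.6, 255.8, 70.3, 45.0, -80.7, 78.0) plate (3505, 544.2, 311.7, 271.8, 237.9, -2.3, 12.5)
handle_tip [{'point': [0.5346, 0.3595, 0.2034], 'p': 0.7}]
handle_pivot [{'point': [0.5387, 0.3588, 0.1019], 'p': 0.85}]
controller_mid [{'point': [0.3937, 0.4121, 0.0334], 'p': 0.88}, {'point': [0.379, 0.2421, 0.0323], 'p': 0.68}]
fixture [{'point': [0.22, 0.3144, 0.0029], 'p': 0.88}, {'point': [0.5574, 0.2585, -0.0019], 'p': 0.84}]
spindle_tip [{'point': [0.2231, 0.3145, 0.0928], 'p': 0.71}, {'point': [0.5568, 0.2536, 0.0968], 'p': 0.66}]
```

View pics/w4.png

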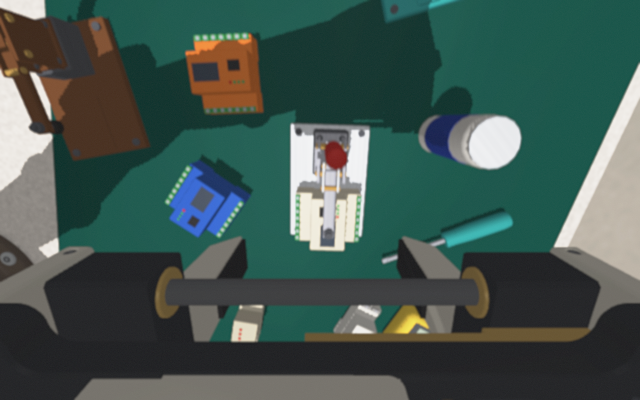

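```bash
python3 - <<'E'
from h import *
a=np.radians(9.7); fy=np.array([-np.sin(a),np.cos(a),0]); pv=np.array([.5365,.357,.1])
H=lambda d: grasp(pv+.085*(np.sin(np.radians(d))*fy+np.cos(np.radians(d))*np.array([0,0,1.])),9.7)
G=H(0).copy(); G[2,3]+=.06
T=plan([G,H(0)],90); print(); plan([H(d) for d in range(8,84,8)]+[H(85)],0,T)
E
```

```text
[[90,23,28,6,1,0,0],[90,24,29,5,0,0,0],[90,60,-1,-1,0,0,0]]
end [0.5362 0.3567 0.3439] yaw 9.8437295751505

[[0,1,12,0,0,0,0],[0,2,12,0,0,0,0],[0,5,11,0,0,0,0],[0,5,10,0,0,0,0],[0,7,10,0,0,0,0]]
[[0,9,8,0,0,0,0],[0,9,7,0,0,0,0],[0,10,6,0,0,0,0],[0,11,5,0,0,0,0],[0,12,2,0,0,0,0]]
[[0,7,1,0,0,0,0]]
end [0.522  0.4401 0.2666] yaw 9.8437295751505
```

Call:
arm_command --pt "90 23 28 6 1 0 0" --pt "90 24 29 5 0 0 0" --pt "90 30 -1 -1 0 0 0" --pt "90 30 0 0 0 0 0" --pt "0 0 0 0 0 0 0" --newtons 10

```text
clock: 16.73
position: [0.535, 0.3571, 0.342]
ee_rot: [-0.131, 1.567, 0.141]
force: [0.2, 0.4, 0.5]
width: 0.916
```

Call:
arm_command --pt "0 0 0 0 0 0 0" --pt "0 0 0 0 0 0 0" --pt "0 0 0 0 0 0 0" --pt "0 0 0 0 0 0 0" --pt "0 0 0 0 0 0 0"

```text
clock: 17.35
position: [0.5352, 0.3585, 0.3441]
ee_rot: [-0.13, 1.563, 0.144]
force: [0.1, 0.3, -0.6]
width: 0.376
```

Call:
arm_command --pt "0 0 0 0 0 0 0" --pt "0 0 0 0 0 0 0"

```text
clock: 17.6
position: [0.5353, 0.3584, 0.3439]
ee_rot: [-0.13, 1.563, 0.144]
force: [0.2, 0.8, -0.5]
width: 0.193
```

Call:
arm_command --pt "0 1 12 0 0 0 0" --pt "0 2 12 0 0 0 0" --pt "0 5 11 0 0 0 0" --pt "0 5 10 0 0 0 0" --pt "0 7 10 0 0 0 0"

```text
clock: 18.23
position: [0.5256, 0.4144, 0.3246]
ee_rot: [-0.13, 1.562, 0.146]
force: [1.9, -0.2, 4.6]
width: 0.189
```

Call:
arm_command --pt "0 9 8 0 0 0 0" --pt "0 9 7 0 0 0 0" --pt "0 10 6 0 0 0 0" --pt "0 11 5 0 0 0 0" --pt "0 12 2 0 0 0 0"

```text
clock: 18.85
position: [0.5203, 0.4448, 0.2743]
ee_rot: [-0.127, 1.56, 0.151]
force: [1.9, 8.0, 6.0]
width: 0.191
```

Call:
arm_command --pt "0 7 1 0 0 0 0" --pt "0 3 0 0 0 0 0"

```text
clock: 19.1
position: [0.52, 0.4461, 0.2641]
ee_rot: [-0.127, 1.56, 0.151]
force: [1.0, 10.0, 4.2]
width: 0.192
```

```bash
python3 - <<'E'
from h import *
s=st()
for c in ("top","side"):
    im=get_image(c); P=cloud(im); save(im,c+"5.png",(150,100,350,300) if c=="top" else (220,100,400,260),4 if c=="top" else 4)
    print(c,"arm",rect(P,(.545,.29),.06,.13,.2),"ctl",rect(P,(.5545,.255),.06,.07,.084))
    print([ (n,pinpoint(c,n)[:4]) for n in ["spindle_tip","handle_tip"]])
E
```

```text
t 19.1 pos [0.52   0.4461 0.2641] rot [-0.1274  1.5605  0.1514] F [ 1.0123 10.0386  4.1818] w 0.19198983154484284
top arm (72, 543.3, 312.5, 29.8, 13.6, -81.6, 167.9) ctl (417, 551.5, 267.9, 98.3, 45.0, -80.2, 77.5)
[('spindle_tip', [{'point': [0.6372, 0.08, 0.0318], 'p': 0.56}, {'point': [0.5427, 0.3141, 0.1666], 'p': 0.46}]), ('handle_tip', [{'point': [0.5621, 0.6738, 0.2045], 'p': 0.66}, {'point': [0.5841, -0.2122, 0.0102], 'p': 0.34}])]
side arm (52, 542.7, 312.1, 34.0, 16.6, -81.6, 158.3) ctl (154, 549.8, 264.2, 101.8, 45.4, -83.2, 78.5)
[('spindle_tip', [{'point': [0.5437, 0.3163, 0.1656], 'p': 0.64}, {'point': [0.2205, 0.3137, 0.0954], 'p': 0.57}]), ('handle_tip', [{'point': [0.5204, 0.4567, 0.1193], 'p': 0.51}, {'point': [0.1852, 0.4113, 0.2071], 'p': 0.49}])]
```

View pics/side5.png

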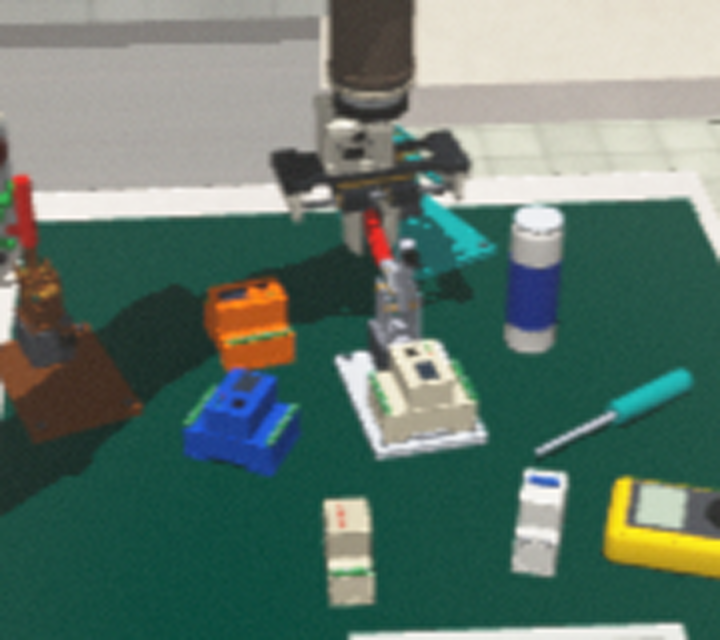

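Call:
arm_command --pt "60 0 0 0 0 0 0" --pt "60 0 0 0 0 0 0" --pt "60 0 0 0 0 0 0" --pt "60 -50 0 0 0 0 0" --pt "0 -60 -40 0 0 0 0"

```text
clock: 20.02
position: [0.525, 0.4091, 0.3654]
ee_rot: [-0.134, 1.565, 0.148]
force: [0.7, -0.1, 0.7]
width: 0.554
```

Call:
arm_command --pt "90 -40 -60 0 0 0 0" --pt "90 0 -60 0 0 0 0" --pt "90 0 0 0 0 0 0" --pt "90 0 0 0 0 0 0"

```text
clock: 20.52
position: [0.5458, 0.2963, 0.399]
ee_rot: [-0.13, 1.564, 0.144]
force: [-0.1, 1.2, 0.2]
width: 0.944
```

```bash
python3 - <<'E'
from h import *
s=st(); a=np.radians(9.7); fy=np.array([-np.sin(a),np.cos(a),0]); fx=np.array([np.cos(a),np.sin(a),0]); pv=np.array([.5365,.357,.1])
for c in ("wrist","top","side"):
    im=get_image(c); P=cloud(im,s); q=P-pv; x,y,z=q@fx,q@fy,q[...,2]
    m=(np.abs(x)<.009)&(y>.035)&(y<.12)&(z>-.02)&(z<.08)
    f=np.polyfit(y[m],z[m],1) if m.sum()>9 else None
    print(c,m.sum(),"handle line",f,"end y",y[m].max() if m.any() else None, "deg",None if f is None else 90-np.degrees(np.arctan(f[0])))
    print("ctl",rect(P,(.5545,.255),.06,.07,.084)); 
    k=(np.abs(x)<.03)&(y>-.09)&(y<-.01)&(z>.02)&(z<.1); print("arm y by z",[(round(zz,3),np.round(y[k&(np.abs(z-zz)<.008)].mean(),4), (k&(np.abs(z-zz)<.008)).sum()) for zz in (.03,.045,.06,.07)])
    for n,p in dict(brk=(.6365,.0775),io=(.465,.054)).items():
        print(n,"top",rect(P,p,.05,.055,.075))
    print(n,pinpoint(c,"spindle_tip")[:2])
    save(im,c+"6.png")
E
```

```text
t 20.525 pos [0.5458 0.2963 0.399 ] rot [-0.1295  1.5637  0.1438] F [-0.1039  1.2054  0.165 ] w 0.9437633367744936
wrist 2064 handle line [0.2295 0.0077] end y 0.10080713926291024 deg 77.07178046023301
ctl (1986, 553.7, 255.7, 70.8, 44.8, -81.0, 78.0)
arm y by z [(0.03, np.float64(-0.0256), np.int64(115)), (0.045, np.float64(-0.0334), np.int64(41)), (0.06, np.float64(-0.0427), np.int64(75)), (0.07, np.float64(-0.0432), np.int64(744))]
brk top None
io top (114, 467.0, 75.3, 35.7, 2.7, 0.5, 59.1)
io [{'point': [0.5182, 0.4575, 0.1244], 'p': 0.44}]
top 71 handle line [0.1749 0.0122] end y 0.10005747636641583 deg 80.07984477013663
ctl (158, 557.4, 235.7, 45.4, 33.0, 10.5, 77.6)
arm y by z [(0.03, np.float64(nan), np.int64(0)), (0.045, np.float64(nan), np.int64(0)), (0.06, np.float64(nan), np.int64(0)), (0.07, np.float64(nan), np.int64(0))]
brk top (211, 641.4, 76.2, 45.1, 36.3, 73.0, 64.3)
io top (216, 466.9, 51.1, 44.4, 33.8, 89.3, 63.6)
io [{'point': [0.6059, 0.574, 0.0987], 'p': 0.55}]
side 43 handle line [0.203  0.0101] end y 0.09885351411935156 deg 78.5271712930955
ctl (152, 549.5, 262.5, 94.7, 46.4, -81.0, 78.4)
arm y by z [(0.03, np.float64(-0.0379), np.int64(15)), (0.045, np.float64(-0.0403), np.int64(12)), (0.06, np.float64(-0.0496), np.int64(12)), (0.07, np.float64(-0.0485), np.int64(27))]
brk top (107, 638.6, 76.3, 49.0, 35.9, 75.1, 64.7)
io top (112, 464.3, 49.9, 53.9, 34.5, 85.7, 64.3)
io [{'point': [0.608, 0.5764, 0.0969], 'p': 0.48}, {'point': [0.2218, 0.3125, 0.0937], 'p': 0.48}]<stdin>:9: RuntimeWarning: Mean of empty slice.
  ret = ret.dtype.type(ret / rcount)
```

```bash
python3 - <<'E'
from h import *
A=pose([.5217,.4437,.36],down(9.7)); B=A.copy(); B[2,3]=.32; C=B.copy(); C[2,3]=.297
plan([A,B,C],0,step=58)
E
```

```text
[[0,13,49,1,0,0,0],[0,14,50,0,0,0,0],[0,13,49,1,0,0,0],[0,40,0,0,0,0,0],[0,23,0,0,0,0,0]]
end [0.5218 0.4442 0.2969] yaw 10.104464420712633
```

Call:
arm_command --pt "0 0 0 0 0 0 0" --pt "0 0 49 1 0 0 0" --pt "0 0 50 0 0 0 0" --pt "0 0 49 1 0 0 0" --pt "0 39 0 0 0 0 0"

```text
clock: 21.45
position: [0.5205, 0.4486, 0.3632]
ee_rot: [-0.131, 1.559, 0.154]
force: [0.9, -0.3, -0.4]
width: 0.487
```

Call:
arm_command --pt "0 0 0 0 0 0 0" --pt "0 20 0 0 0 0 0" --pt "0 20 0 0 0 0 0" --pt "0 12 0 0 0 0 0" --pt "0 11 0 0 0 0 0"

```text
clock: 22.08
position: [0.5229, 0.4431, 0.299]
ee_rot: [-0.129, 1.562, 0.144]
force: [-0.9, 0.7, 2.1]
width: 0.008
```

Call:
arm_command --pt "0 2 0 0 0 0 0" --pt "0 1 0 0 0 0 0"

```text
clock: 22.32
position: [0.5229, 0.4432, 0.2971]
ee_rot: [-0.129, 1.562, 0.144]
force: [-3.8, -2.2, 13.0]
width: 0.008
```

```bash
python3 - <<'E'
from h import *
s=st(); im=get_image("wrist"); print(np.array(im["tool_from_camera"])); print(s["joints"])
G=grasp([.5537,.2557,.0685],9.2); U=G.copy(); U[2,3]=.33
T=plan([cur()@pose([-.06,0,0],np.eye(3)),U],90,step=58)
print(T[:3,3]); plan([G],90,T,step=35)
E
```

```text
t 22.325 pos [0.5229 0.4432 0.2971] rot [-0.1294  1.5619  0.1445] F [-3.7661 -2.1543 13.0435] w 0.00818121425958698
[[ 0.0006 -0.2942  0.9557  0.0196]
 [ 0.0008 -0.9557 -0.2942  0.0794]
 [ 1.      0.001  -0.0004  0.0005]
 [ 0.      0.      0.      1.    ]]
[-0.8756  0.6232  0.1529  1.5429 -0.1134  0.9745 -0.5135]
[[90,-30,0,0,0,0,0],[90,-30,0,0,0,0,0],[90,6,-47,0,0,0,0],[90,7,-48,-1,0,0,0],[90,6,-47,0,1,0,0]]
[[90,6,-48,0,0,0,-1]]
end [0.5539 0.2554 0.3304] yaw 8.99353972075402
[0.5539 0.2554 0.3304]
[[90,34,0,0,0,0,0],[90,35,1,0,0,0,0],[90,34,0,-1,0,0,0]]
end [0.5534 0.2555 0.2273] yaw 8.99353972075402
```

```bash
python3 - <<'E'
from h import *
G=grasp([.5553,.2459,.0685],9.2); U=G.copy(); U[2,3]=.40
T=plan([cur()@pose([-.105,0,0],np.eye(3)),U],90,step=58)
print(T[:3,3]); plan([G],90,T,step=40)
im=get_image("top"); P=cloud(im); m=(np.abs(P[...,0]-.543)<.03)&(np.abs(P[...,1]-.315)<.035)&(P[...,2]<.23); print("armtop",np.sort(P[m][:,2])[-12:])
im=get_image("side"); P=cloud(im); m=(np.abs(P[...,0]-.543)<.03)&(np.abs(P[...,1]-.315)<.035)&(P[...,2]<.23); k=np.argsort(P[m][:,2])[-12:]; print("armtop",P[m][k])
E
```

```text
[[90,-53,0,0,0,0,0],[90,-52,0,0,0,0,0],[90,0,-50,0,0,0,0],[90,0,-49,-1,0,0,0],[90,0,-50,0,1,0,0]]
[[90,0,-50,0,0,0,-1]]
end [0.5552 0.2459 0.4003] yaw 8.99353972075402
[0.5552 0.2459 0.4003]
[[90,35,0,0,0,0,0],[90,34,1,0,0,0,0],[90,35,0,0,0,0,0],[90,34,0,-1,0,0,0],[90,35,0,0,0,0,0]]
end [0.5551 0.2455 0.2273] yaw 8.99353972075402
armtop [0.1752 0.1754 0.1759 0.1762 0.1763 0.1765 0.1767 0.1768 0.1776 0.1786
 0.1787 0.1793]
armtop [[0.5329 0.3368 0.1734]
 [0.5343 0.3136 0.174 ]
 [0.5417 0.3124 0.1744]
 [0.5438 0.3322 0.1756]
 [0.5346 0.3171 0.1762]
 [0.5381 0.3144 0.1777]
 [0.5456 0.3138 0.1777]
 [0.5418 0.3136 0.178 ]
 [0.5395 0.328  0.1783]
 [0.5357 0.3281 0.1784]
 [0.5421 0.3172 0.1802]
 [0.5383 0.3171 0.1805]]
```

Call:
arm_command --pt "0 -53 0 0 0 0 0" --pt "90 -52 0 0 0 0 0" --pt "90 0 -50 0 0 0 0" --pt "90 0 -49 -1 0 0 0" --pt "90 0 -50 0 1 0 0"

```text
clock: 23.1
position: [0.5473, 0.2938, 0.3999]
ee_rot: [-0.116, 1.563, 0.13]
force: [1.2, -0.4, 1.2]
width: 0.388
```

Call:
arm_command --pt "90 0 -50 0 0 0 -1" --pt "90 35 0 0 0 0 0" --pt "90 34 1 0 0 0 0" --pt "90 35 0 0 0 0 0" --pt "90 0 0 0 0 0 0"

```text
clock: 23.72
position: [0.5546, 0.2456, 0.2929]
ee_rot: [-0.132, 1.567, 0.115]
force: [-0.3, 0.7, 1.4]
width: 0.938
```

Call:
arm_command --pt "90 25 0 0 0 0 0" --pt "90 0 0 0 0 0 0"

```text
clock: 23.98
position: [0.5555, 0.2459, 0.2701]
ee_rot: [-0.131, 1.563, 0.116]
force: [-1.3, 0.0, 0.3]
width: 0.979
```

```bash
python3 - <<'E'
from h import *
s=st(); G=grasp([.5553,.2459,.0685],9.2); plan([G],90,dp=1,step=25)
E
```

```text
t 23.975 pos [0.5555 0.2459 0.2701] rot [-0.1306  1.5635  0.1161] F [-1.2969  0.0287  0.3175] w 0.9788460785527696
[[90,21.3,0.2,-0.1,-0.1,0.1,0.3],[90,21.3,0.2,-0.2,-0.1,0.1,0.2]]
end [0.5553 0.2459 0.2275] yaw 9.20638933123444
```

Call:
arm_command --pt "90 21 0 0 0 0 0.5" --pt "90 21 0 0 0 0 0" --pt "0 0 0 0 0 0 0" --pt "0 0 0 0 0 0 0" --pt "0 0 0 0 0 0 0" --newtons 35

```text
clock: 24.6
position: [0.5562, 0.246, 0.2291]
ee_rot: [-0.123, 1.561, 0.124]
force: [-0.6, -0.5, -0.2]
width: 0.705
```

Call:
arm_command --pt "0 0 0 0 0 0 0" --pt "0 0 0 0 0 0 0" --pt "0 0 0 0 0 0 0"

```text
clock: 24.98
position: [0.5556, 0.2457, 0.228]
ee_rot: [-0.123, 1.563, 0.123]
force: [-2.6, -1.4, 6.0]
width: 0.488
```

```bash
python3 - <<'E'
from h import *
s=st(); print(s["joints"],s["ft_torque"])
E
```

```text
t 24.975 pos [0.5556 0.2457 0.228 ] rot [-0.1235  1.5635  0.1235] F [-2.5755 -1.3972  5.9507] w 0.48758000345605473
[-0.6165  0.599   0.1624  1.8062 -0.1329  0.7435 -0.227 ] [-0.1674  0.6208 -0.0007]
```

```bash
cat >> h.py <<'E'
def railpt(xc,z=.0):
    ex,ey,h=hinge(); p=h+.0994*ey+xc*ex; return np.array([p[0],p[1],z])
E
python3 - <<'E'
from h import *
U=cur(); U[2,3]=.40
M=railpt(-.047,.241); A=grasp(M,-92.2); A[2,3]=.40
T=plan([U],0,step=35); T=plan([A],0,T,step=58)
plan([grasp(railpt(-.047,.105),-92.2)],0,T,step=45)
print(T[:3,3])
E
```

```text
[[0,-34,0,0,0,0,0],[0,-35,0,0,0,0,0],[0,-34,0,0,0,0,0],[0,-35,0,1,0,0,0],[0,-34,0,0,0,0,0]]
end [0.5559 0.2459 0.4   ] yaw 9.01327154467667
[[0,0,-41,-8,9,0,0],[0,0,-42,-2,9,0,0],[0,0,-41,4,10,0,0],[0,0,-40,12,9,0,0],[0,0,-38,18,9,0,0]]
[[0,0,-34,23,9,0,0],[0,0,-31,29,9,0,0],[0,0,-25,33,10,0,0],[0,0,-20,37,9,0,0],[0,0,-13,39,9,0,0]]
[[0,0,-7,42,9,0,0]]
end [ 0.5346 -0.2131  0.3998] yaw -91.98671566820978
[[0,34,0,0,0,0,0],[0,34,0,0,0,0,0],[0,34,0,0,0,0,0],[0,34,-1,0,0,0,0]]
end [ 0.5341 -0.213   0.2638] yaw -91.98671566820978
[ 0.5346 -0.2131  0.3998]
```

Call:
arm_command --pt "0 -14 0 0 0 0 0" --pt "0 -30 0 0 0 0 0" --pt "0 -40 0 0 0 0 0" --pt "0 -44 0 1 0 0 0" --pt "0 -44 0 0 0 0 0"

```text
clock: 25.6
position: [0.5557, 0.2456, 0.4016]
ee_rot: [-0.123, 1.563, 0.123]
force: [0.6, 0.2, -2.7]
width: 0.486
```

Call:
arm_command --pt "0 0 -41 -8 9 0 0" --pt "0 0 -42 -2 9 0 0" --pt "0 0 -41 4 10 0 0" --pt "0 0 -40 12 9 0 0" --pt "0 0 -38 18 9 0 0"

```text
clock: 26.22
position: [0.546, 0.0359, 0.4002]
ee_rot: [0.511, 1.506, -0.508]
force: [0.1, 0.1, -3.0]
width: 0.487
```

Call:
arm_command --pt "0 0 -34 23 9 0 0" --pt "0 0 -31 29 9 0 0" --pt "0 0 -25 33 10 0 0" --pt "0 0 -20 37 9 0 0" --pt "0 0 -13 39 9 0 0"

```text
clock: 26.85
position: [0.536, -0.1718, 0.4001]
ee_rot: [1.125, 1.26, -1.119]
force: [0.8, -0.3, -3.1]
width: 0.49
```

Call:
arm_command --pt "0 0 -7 42 9 0 0" --pt "0 0 0 0 0 0 0" --pt "0 40 0 0 0 0 0" --pt "0 40 0 0 0 0 0" --pt "0 0 0 0 0 0 0"

```text
clock: 27.48
position: [0.5341, -0.2116, 0.3174]
ee_rot: [1.235, 1.196, -1.234]
force: [-0.1, 0.2, -1.7]
width: 0.491
```

```bash
python3 - <<'E'
from h import *
s=st(); print(s["joints"],s["ft_torque"]); T=plan([grasp(railpt(-.047,.09),-92.2)],0,dp=1,step=45)
im=get_image("wrist"); save(im,"w7.png")
im=get_image("side"); P=cloud(im); print(rect(P,(.54,-.213),.07,.13,.22))
E
```

```text
t 27.475 pos [ 0.5341 -0.2116  0.3174] rot [ 1.2347  1.1963 -1.2335] F [-0.0988  0.204  -1.6719] w 0.49090352370038887
[-0.1785  0.5008  0.6638  1.8419 -0.3798  0.9309 -0.9464] [-0.1231  0.2183 -0.0387]
[[0,34.2,0.3,0.7,0.2,-0.1,0.0],[0,34.2,0.3,0.6,0.1,-0.0,0.1]]
end [ 0.5345 -0.2128  0.249 ] yaw -92.19858614150307
(61, 538.0, -212.3, 102.0, 81.1, 88.1, 173.1)
```

Call:
arm_command --pt "0 34 0.3 0.7 0.3 0 0" --pt "0 34 0.3 0.6 0 0 0" --pt "0 0 0 0 0 0 0" --pt "0 10 0 0 0 0 0" --pt "0 0 0 0 0 0 0"

```text
clock: 28.2
position: [0.5362, -0.2144, 0.2424]
ee_rot: [1.241, 1.186, -1.234]
force: [0.5, -1.2, -3.3]
width: 0.491
```

Call:
arm_command --pt "0 8 0 0 0 0 0" --pt "0 5 0 0 0 0 0" --pt "0 2 0 0 0 0 0" --pt "0 2 0 0 0 0 0" --pt "0 0 0 0 0 0 0"

```text
clock: 28.82
position: [0.5358, -0.2144, 0.2244]
ee_rot: [1.241, 1.188, -1.236]
force: [0.6, -0.9, -2.9]
width: 0.486
```

```bash
python3 - <<'E'
from h import *
s=st(); print(s["joints"],s["ft_torque"])
E
```

```text
t 28.825 pos [ 0.5358 -0.2144  0.2244] rot [ 1.2406  1.1875 -1.2357] F [ 0.6484 -0.8511 -2.9079] w 0.48581407219913947
[-0.1062  0.6235  0.5753  1.9106 -0.4894  0.7463 -0.8608] [-0.0304  0.2585 -0.0417]
```

Call:
arm_command --pt "0 0 -1 -1.5 0 0 0" --pt "0 0 0 0 0 0 0" --pt "0 2 0 0 0 0 0" --pt "0 1.5 0 0 0 0 0" --pt "0 0 0 0 0 0 0"

```text
clock: 29.45
position: [0.535, -0.2129, 0.2211]
ee_rot: [1.241, 1.187, -1.235]
force: [0.3, 0.9, -0.2]
width: 0.491
```

```bash
python3 - <<'E'
from h import *
s=st(); print(s["ft_torque"])
E
```

```text
t 29.45 pos [ 0.535  -0.2129  0.2211] rot [ 1.2408  1.1873 -1.2354] F [ 0.2888  0.8544 -0.2154] w 0.4905704712196403
[ 0.0708  0.2861 -0.0245]
```

Call:
arm_command --pt "0 1 0 0 0 0 0" --pt "0 0 0 0 0 0 0" --pt "70 0 0 0 0 0 0" --pt "70 0 0 0 0 0 0" --pt "70 0 0 0 0 0 0"

```text
clock: 30.08
position: [0.535, -0.2129, 0.2199]
ee_rot: [1.241, 1.187, -1.236]
force: [-1.1, -0.2, -0.5]
width: 0.739
```

Call:
arm_command --pt "70 -20 0 0 0 0 0" --pt "70 -50 0 0 0 0 0" --pt "90 -60 0 0 0 0 0" --pt "90 -60 0 0 0 0 0" --pt "90 0 0 0 0 0 0"

```text
clock: 30.7
position: [0.535, -0.2141, 0.4146]
ee_rot: [1.243, 1.18, -1.231]
force: [0.8, 0.7, -1.2]
width: 0.973
```

```bash
cat >> h.py <<'E'
def incab(P):
    ex,ey,h=hinge(); q=P-h; return q@ex, q@ey-.0994, P[...,2]
def mods(P,xr=(-.12,.12)):
    x,y,z=incab(P)
    m=(x>xr[0])&(x<xr[1])&(np.abs(y)<.035)&(z>.05)&(z<.1)
    if m.sum()<10: return None
    q=np.stack([x[m],y[m]],1).astype(np.float32)*1000; (a,b),(w,hh),an=cv2.minAreaRect(q); f=np.linalg.lstsq(np.c_[x[m],y[m],np.ones(m.sum())],z[m],rcond=None)[0]
    return m.sum(),"c",round(a,1),round(b,1),"size",round(w,1),round(hh,1),"ang",round(an,1),"z",round(np.median(z[m])*1000,1),"tilt deg",np.degrees(f[:2]).round(1)
E
python3 - <<'E'
from h import *
s=st(); print(s["joints"])
for c in ("wrist","top"):
    im=get_image(c); P=cloud(im,s); print(c,mods(P)); save(im,c+"8.png")
for n,p in dict(brk=(.6365,.0775),io=(.465,.054)).items(): print(n,rect(P,p,.07,.055,.075))
E
```

```text
t 30.7 pos [ 0.535  -0.2141  0.4146] rot [ 1.2433  1.1799 -1.2307] F [ 0.8312  0.6909 -1.1594] w 0.9734654947426671
[-0.2372  0.3981  0.7376  1.7293 -0.2985  1.1167 -1.0201]
wrist (np.int64(3192), 'c', 0.0, -0.1, 'size', 69.7, 240.0, 'ang', 90.0, 'z', np.float64(71.4), 'tilt deg', array([ 1.3, -0.2]))
top (np.int64(349), 'c', 0.3, 1.3, 'size', 239.2, 67.4, 'ang', 0.2, 'z', np.float64(71.2), 'tilt deg', array([ 1. , -3.2]))
brk (209, 641.3, 76.3, 44.9, 36.7, 73.4, 64.4)
io (213, 466.9, 51.1, 44.2, 34.1, 88.3, 63.8)
```

View pics/wrist8.png

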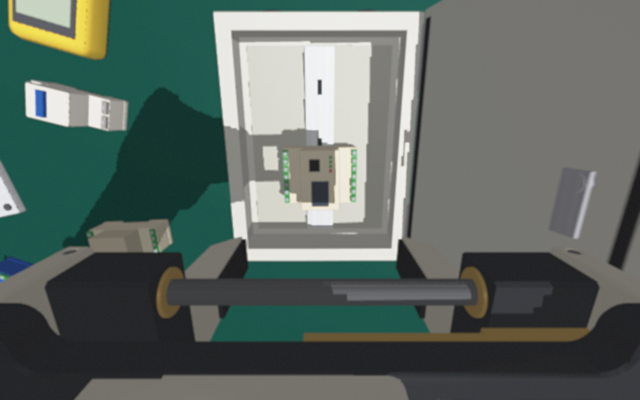

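```bash
python3 - <<'E'
from h import *
s=arm.observe(); im=get_image("wrist"); P=cloud(im,s); x,y,z=incab(P)
m=(np.abs(x+.037)<.05)&(np.abs(y)<.035)&(z>.062)&(z<.078); q=np.stack([x[m],y[m]],1).astype(np.float32)*1000; print(cv2.minAreaRect(q),np.median(z[m]),np.linalg.lstsq(np.c_[x[m],y[m],np.ones(m.sum())],z[m],rcond=None)[0])
A=grasp([.60,.0765,.241],-105.5)
plan([A],90,step=58)
E
```

```text
((-35.23046112060547, 0.1587696075439453), (70.28720092773438, 44.75505065917969), 0.5692083835601807) 0.07113407536686331 [-0.0046  0.0029  0.0709]
[[90,2,9,-49,2,0,0],[90,1,7,-48,2,0,0],[90,2,6,-50,3,0,0],[90,1,3,-49,2,0,0],[90,2,2,-49,2,0,0]]
[[90,2,-1,-50,2,0,0]]
end [0.5998 0.0769 0.3997] yaw -105.2700342279492
```

Call:
arm_command --pt "90 2 9 -49 2 0 0" --pt "90 1 7 -48 2 0 0" --pt "90 2 6 -50 3 0 0" --pt "90 1 3 -49 2 0 0" --pt "90 2 2 -49 2 0 0"

```text
clock: 31.48
position: [0.5894, 0.0294, 0.4005]
ee_rot: [1.379, 1.089, -1.378]
force: [0.7, 0.4, 0.4]
width: 0.984
```

Call:
arm_command --pt "90 2 -1 -50 2 0 0" --pt "90 0 0 0 0 0 0" --pt "90 0 0 0 0 0 0"

```text
clock: 31.85
position: [0.5998, 0.0762, 0.3989]
ee_rot: [1.403, 1.069, -1.402]
force: [-0.1, -0.6, 0.4]
width: 0.981
```

```bash
python3 - <<'E'
from h import *
s=st(); print(s["joints"]); im=get_image("wrist"); P=cloud(im,s)
b=rect(P,(.640,.0765),.05,.057,.075); print(b); print(rect(P,(.466,.052),.05,.057,.075)); print("top",rect(cloud(get_image("top")),(.640,.0765),.05,.055,.075))
a=b[5]-180; G=grasp([b[1]/1000,b[2]/1000,.0555],a); U=G.copy(); U[2,3]=.28
T=plan([U],90,step=50); plan([G],90,T,step=25,dp=1)
E
```

```text
t 31.85 pos [0.5998 0.0762 0.3989] rot [ 1.4029  1.0689 -1.4022] F [-0.1132 -0.6365  0.3877] w 0.9807653965150338
[-0.7183  0.4727  0.7444  1.676  -0.3467  1.1286 -1.7161]
(1421, 640.9, 77.6, 45.1, 36.1, 73.5, 65.2)
(326, 480.7, 52.6, 45.0, 12.8, 84.5, 63.2)
top None
[[90,40,13,-5,0,0,0],[90,40,13,-4,1,0,0],[90,40,12,-5,0,0,0]]
end [0.6406 0.078  0.2798] yaw -106.4181488621989
[[90,21.8,0.1,0.1,0.0,-0.0,-0.1],[90,21.8,0.1,0.1,0.1,-0.0,-0.0],[90,21.7,0.1,0.1,-0.0,-0.0,-0.1]]
end [0.6409 0.0776 0.2145] yaw -106.51814879587772
```

Call:
arm_command --pt "90 40 13 -5 0 0 0" --pt "90 40 13 -4 1 0 0" --pt "90 40 12 -5 0 0 0" --pt "90 22 0 0 0 0 0" --pt "90 0 0 0 0 0 0"

```text
clock: 32.58
position: [0.6403, 0.0783, 0.2568]
ee_rot: [1.417, 1.059, -1.417]
force: [-0.4, -0.0, 0.1]
width: 0.978
```

```bash
python3 - <<'E'
from h import *
s=st(); G=grasp([.6409,.0776,.0555],-106.5); plan([G],90,dp=1)
E
```

```text
t 32.575 pos [0.6403 0.0783 0.2568] rot [ 1.4167  1.0588 -1.417 ] F [-0.424  -0.0041  0.089 ] w 0.9779799170922895
[[90,42.3,0.8,0.5,0.1,0.0,-0.0]]
end [0.6409 0.0776 0.2145] yaw -106.51694937979384
```

Call:
arm_command --pt "90 22 0.8 0.5 0 0 0" --pt "90 20 0 0 0 0 0" --pt "0 0 0 0 0 0 0" --pt "0 0 0 0 0 0 0" --pt "0 0 0 0 0 0 0" --newtons 30

```text
clock: 33.2
position: [0.6422, 0.0791, 0.2174]
ee_rot: [1.419, 1.058, -1.411]
force: [0.6, 0.5, 0.6]
width: 0.702
```

Call:
arm_command --pt "0 0 0 0 0 0 0" --pt "0 0 0 0 0 0 0" --pt "0 0 0 0 0 0 0" --pt "0 0 0 0 0 0 0"

```text
clock: 33.7
position: [0.642, 0.079, 0.2168]
ee_rot: [1.418, 1.059, -1.412]
force: [-0.9, -0.1, 5.9]
width: 0.492
```

```bash
python3 - <<'E'
from h import *
s=st(); T0=cur(); print("yaw",np.degrees(np.arctan2(T0[1,2],T0[0,2])))
# module centre offset along tool y
print("off y",(np.array([.6409,.0776])-T0[:2,3])@T0[:2,1]*1000, "grasp height",T0[2,3]-.159)
U=T0.copy(); U[2,3]=.33
T=plan([U],0,step=40); A=grasp(railpt(.020,.171),-92.2); T=plan([A],0,T,step=55)
E
```

```text
t 33.7 pos [0.642  0.079  0.2168] rot [ 1.4181  1.0585 -1.4118] F [-0.9073 -0.1173  5.8567] w 0.49228632409119416
yaw -106.289955416911
off y -0.6192959119443647 grasp height 0.05779838682783722
[[0,-38,0,0,0,0,0],[0,-37,0,0,0,0,0],[0,-38,0,0,0,0,0]]
end [0.6415 0.079  0.3298] yaw -106.289955416911
[[0,0,7,49,-2,0,0],[0,0,6,49,-3,0,0],[0,0,3,50,-2,0,0],[0,0,1,49,-2,0,0],[0,0,0,50,-3,0,0]]
[[0,0,-3,49,-2,0,0]]
end [ 0.6014 -0.2153  0.3296] yaw -92.29007027424166
```

Call:
arm_command --pt "0 -15 0 0 0 0 0" --pt "0 -40 0 0 0 0 0" --pt "0 -58 0 0 0 0 0" --pt "0 0 7 49 -2 0 0" --pt "0 0 6 49 -3 0 0"

```text
clock: 34.33
position: [0.628, -0.0193, 0.3309]
ee_rot: [1.354, 1.108, -1.346]
force: [0.2, -0.8, -2.1]
width: 0.486
```

Call:
arm_command --pt "0 0 4 50 -2 0 0" --pt "0 0 2 49 -2 0 0" --pt "0 0 1 50 -3 0 0" --pt "0 0 -3 49 -2 0 0" --pt "0 0 0 0 0 0 0"

```text
clock: 34.95
position: [0.6023, -0.2214, 0.3306]
ee_rot: [1.244, 1.181, -1.242]
force: [-0.5, 0.4, -1.3]
width: 0.491
```

Call:
arm_command --pt "0 0 0 0 0 0 0"

```text
clock: 35.08
position: [0.6043, -0.2155, 0.3296]
ee_rot: [1.242, 1.187, -1.236]
force: [-0.9, 0.9, -1.4]
width: 0.49
```

```bash
python3 - <<'E'
from h import *
s=st(); plan([grasp(railpt(.022,.091),-92.2)],0,dp=1)
for n,c in dict(io=(.467,.0515),brk=(.641,.077)).items(): print(n,rect(cloud(get_image("top")),c,.05,.055,.075))
E
```

```text
t 35.075 pos [ 0.6043 -0.2155  0.3296] rot [ 1.2417  1.1873 -1.2356] F [-0.8504  0.8819 -1.4021] w 0.4898188283025662
[[0,39.8,-0.6,-0.0,-0.1,-0.0,-0.1],[0,39.8,-0.5,-0.0,-0.0,-0.1,-0.1]]
end [ 0.6035 -0.2154  0.25  ] yaw -92.22859610589146
io (215, 466.9, 51.2, 44.3, 33.8, 89.2, 63.8)
brk None
```

Call:
arm_command --pt "0 40 -0.5 0 0 0 0" --pt "0 36 -0.5 0 0 0 0" --pt "0 10 0 0 0 0 0" --pt "0 10 0 0 0 0 0" --pt "0 0 0 0 0 0 0"

```text
clock: 35.8
position: [0.604, -0.2154, 0.2336]
ee_rot: [1.24, 1.187, -1.235]
force: [0.0, 0.1, -0.4]
width: 0.488
```

```bash
python3 - <<'E'
from h import *
s=st(); T=cur(); d=T[:3,3]-railpt(0); ex,ey,h=hinge(); print(d@ex*1000,d@ey*1000)
E
```

```text
t 35.8 pos [ 0.604  -0.2154  0.2336] rot [ 1.2405  1.1873 -1.2349] F [ 0.0177  0.1242 -0.4121] w 0.4880206578760233
22.568653679585466 -0.015908729700275428
```

Call:
arm_command --pt "0 5 0 0 0 0 0" --pt "0 3 0 0 0 0 0" --pt "0 2 0 0 0 0 0" --pt "0 1 0 0 0 0 0" --pt "0 0 0 0 0 0 0"

```text
clock: 36.42
position: [0.6038, -0.2158, 0.2233]
ee_rot: [1.241, 1.187, -1.235]
force: [-2.5, 1.4, 8.2]
width: 0.491
```

```bash
python3 - <<'E'
from h import *
s=st()
E
```

```text
t 36.425 pos [ 0.6038 -0.2158  0.2233] rot [ 1.2413  1.1871 -1.2349] F [-2.5353  1.3862  8.163 ] w 0.4911270519945451
```

Call:
arm_command --pt "70 0 0 0 0 0 0" --pt "70 0 0 0 0 0 0" --pt "70 0 0 0 0 0 0" --pt "70 -20 0 0 0 0 0" --pt "70 -50 0 0 0 0 0"

```text
clock: 37.05
position: [0.6028, -0.2153, 0.2921]
ee_rot: [1.239, 1.191, -1.238]
force: [1.2, -0.1, 0.9]
width: 0.76
```

Call:
arm_command --pt "90 -60 0 0 0 0 0" --pt "90 -55 0 0 0 0 0" --pt "90 0 0 0 0 0 0"

```text
clock: 37.42
position: [0.6035, -0.2171, 0.4136]
ee_rot: [1.244, 1.178, -1.23]
force: [-0.1, -0.8, 0.4]
width: 0.976
```

```bash
cat >> h.py <<'E'
def seat(P,xc,half):
    x,y,z=incab(P); m=(np.abs(x-xc)<half+.001)&(np.abs(y)<.035)&(z>.062)&(z<.09)
    q=np.stack([x[m],y[m]],1).astype(np.float32)*1000
    return cv2.minAreaRect(q),np.median(z[m]),np.degrees(np.linalg.lstsq(np.c_[x[m],y[m],np.ones(m.sum())],z[m],rcond=None)[0][:2]).round(2)
E
python3 - <<'E'
from h import *
s=st(); im=get_image("wrist"); P=cloud(im,s); print(seat(P,-.036,.035),seat(P,.022,.018))
plan([grasp([.467,.0515,.241],-91)],90,step=56)
E
```

```text
t 37.425 pos [ 0.6035 -0.2171  0.4136] rot [ 1.2436  1.1784 -1.2304] F [-0.1208 -0.7983  0.4317] w 0.9761613061140196
(((-34.99253845214844, 0.02039337158203125), (70.06607055664062, 45.05583953857422), 0.5205652713775635), np.float64(0.0711550131591771), array([-0.7 , -0.01])) (((21.773361206054688, -0.4446868896484375), (36.26481246948242, 44.9477653503418), 0.008936875499784946), np.float64(0.07113561250476869), array([-1.85,  0.83]))
[[90,2,-24,-44,0,0,0],[90,1,-25,-43,0,0,0],[90,2,-24,-44,-1,0,0],[90,1,-24,-44,0,0,0],[90,2,-24,-44,0,0,0]]
[[90,1,-24,-44,0,0,-1]]
end [0.4665 0.0511 0.4002] yaw -91.30784010655998
```

Call:
arm_command --pt "90 2 -24 -44 0 0 0" --pt "90 1 -25 -43 0 0 0" --pt "90 2 -24 -44 -1 0 0" --pt "90 1 -24 -44 0 0 0" --pt "90 2 -24 -44 0 0 0"

```text
clock: 38.1
position: [0.4879, 0.0086, 0.3982]
ee_rot: [1.227, 1.197, -1.224]
force: [0.1, -0.4, 0.8]
width: 0.98
```

Call:
arm_command --pt "90 1 -24 -44 0 0 -1" --pt "90 0 0 0 0 0 0" --pt "90 0 0 0 0 0 0"

```text
clock: 38.48
position: [0.4662, 0.0514, 0.3976]
ee_rot: [1.219, 1.209, -1.236]
force: [-0.3, -0.5, 0.9]
width: 0.978
```

```bash
python3 - <<'E'
from h import *
s=st(); print(s["joints"]); im=get_image("wrist"); P=cloud(im,s)
b=rect(P,(.467,.0515),.06,.057,.075); print(b)
a=b[5]; a=a-180 if a>0 else a; G=grasp([b[1]/1000,b[2]/1000,.0555],a); U=G.copy(); U[2,3]=.25
T=plan([U],90,step=50)
print("relay?",[(c,pinpoint(c,"relay_mid")[:2]) for c in ("top","side") if get_image(c)])
E
```

```text
t 38.475 pos [0.4662 0.0514 0.3976] rot [ 1.2189  1.2088 -1.2359] F [-0.2836 -0.5449  0.8719] w 0.9784516881680982
[-0.7708  0.2048  0.6587  1.9812 -0.1491  1.0165 -1.6346]
(1311, 467.0, 53.1, 45.0, 36.0, -89.7, 64.4)
[[90,49,1,-1,-1,0,0],[90,49,1,-1,0,0,1],[90,50,0,0,-1,0,0]]
end [0.4674 0.0528 0.2496] yaw -89.36218493795414
relay? [('top', [{'point': [0.7897, 0.0555, 0.0021], 'p': 0.28}]), ('side', [])]
```

Call:
arm_command --pt "90 49 1 -1 -1 0 0" --pt "90 49 1 -1 0 0 1" --pt "90 50 0 0 -1 0 0" --pt "90 0 0 0 0 0 0" --pt "90 0 0 0 0 0 0"

```text
clock: 39.35
position: [0.468, 0.0532, 0.2511]
ee_rot: [1.204, 1.211, -1.197]
force: [-0.6, -0.2, 0.3]
width: 0.976
```

```bash
python3 - <<'E'
from h import *
s=st(); T=plan([grasp([.467,.0531,.0555],-89.7)],90,dp=1); im=get_image("top"); print(rect(cloud(im),(.467,.0515),.05,.055,.075))
E
```

```text
t 39.35 pos [0.468  0.0532 0.2511] rot [ 1.204   1.2109 -1.1973] F [-0.597  -0.1828  0.3149] w 0.9763963061003941
[[90,36.5,-1.2,0.1,0.3,-0.0,-0.3]]
end [0.467  0.0531 0.2145] yaw -89.6790805056282
None
```

Call:
arm_command --pt "90 20 -1.2 0 0.3 0 -0.3" --pt "90 16 0 0 0 0 0" --pt "0 0 0 0 0 0 0" --pt "0 0 0 0 0 0 0" --pt "0 0 0 0 0 0 0" --newtons 30

```text
clock: 40.02
position: [0.4664, 0.0538, 0.2143]
ee_rot: [1.204, 1.213, -1.204]
force: [0.0, 0.3, -0.6]
width: 0.702
```

Call:
arm_command --pt "0 0 0 0 0 0 0" --pt "0 0 0 0 0 0 0" --pt "0 0 0 0 0 0 0" --pt "0 0 0 0 0 0 0"

```text
clock: 40.52
position: [0.4661, 0.0537, 0.2139]
ee_rot: [1.204, 1.214, -1.204]
force: [-1.1, 0.1, 4.4]
width: 0.488
```

```bash
python3 - <<'E'
from h import *
s=st(); T0=cur(); print("yaw",np.degrees(np.arctan2(T0[1,2],T0[0,2])))
off=(np.array([.467,.0531])-T0[:2,3])@T0[:2,1]; print("off y",off*1000, "grasp height",T0[2,3]-.159)
U=T0.copy(); U[2,3]=.33
T=plan([U],0,step=40); A=grasp(railpt(.061-off,.171),-92.2); T=plan([A],0,T,step=55)
E
```

```text
t 40.525 pos [0.4661 0.0537 0.2139] rot [ 1.2039  1.2138 -1.2045] F [-1.1419  0.0697  4.4159] w 0.4878856062526036
yaw -89.59329246178248
off y 0.8536447261442743 grasp height 0.054911471650405774
[[0,-39,0,0,0,0,0],[0,-38,0,0,0,0,0],[0,-39,0,0,0,0,0]]
end [0.4663 0.0537 0.3299] yaw -89.59329246178248
[[0,0,29,45,0,0,0],[0,0,29,46,1,0,0],[0,0,29,44,0,0,0],[0,0,30,45,1,0,0],[0,0,31,44,0,0,0]]
[[0,0,30,45,1,0,0]]
end [ 0.6415 -0.2172  0.3295] yaw -92.59329107785733
```

Call:
arm_command --pt "0 -18 0 0 0 0 0" --pt "0 -40 0 0 0 0 0" --pt "0 -58 0 0 0 0 0" --pt "0 0 29 45 0 0 0" --pt "0 0 29 46 1 0 0"

```text
clock: 41.15
position: [0.5257, -0.0364, 0.3305]
ee_rot: [1.215, 1.207, -1.213]
force: [-0.1, 0.0, -1.0]
width: 0.487
```

Call:
arm_command --pt "0 0 29 44 0 0 0" --pt "0 0 30 45 1 0 0" --pt "0 0 31 44 0 0 0" --pt "0 0 30 45 1 0 0" --pt "0 0 0 0 0 0 0"

```text
clock: 41.78
position: [0.6416, -0.2218, 0.3286]
ee_rot: [1.243, 1.184, -1.249]
force: [-0.7, 0.5, -0.2]
width: 0.488
```

Call:
arm_command --pt "0 0 0 0 0 0 0" --pt "0 0 0 0 0 0 0"

```text
clock: 42.02
position: [0.6413, -0.2156, 0.3291]
ee_rot: [1.241, 1.191, -1.242]
force: [-0.6, 0.6, -0.7]
width: 0.488
```

```bash
python3 - <<'E'
from h import *
s=st(); plan([grasp(railpt(.0605,.081),-92.2)],0,dp=1)
E
```

```text
t 42.025 pos [ 0.6413 -0.2156  0.3291] rot [ 1.2415  1.1909 -1.2419] F [-0.6477  0.6212 -0.7033] w 0.48792616535342576
[[0,44.6,0.4,0.7,-0.1,-0.0,0.1],[0,44.5,0.3,0.6,-0.2,-0.1,0.0]]
end [ 0.6419 -0.2168  0.24  ] yaw -92.1968336243106
```

Call:
arm_command --pt "0 44 0.4 0.7 -0.3 0 0" --pt "0 35 0.3 0.5 0 0 0" --pt "0 10 0 0 0 0 0" --pt "0 8 0 0 0 0 0" --pt "0 0 0 0 0 0 0"

```text
clock: 42.65
position: [0.6423, -0.2182, 0.2331]
ee_rot: [1.238, 1.191, -1.238]
force: [-0.3, 0.3, -0.7]
width: 0.486
```

```bash
python3 - <<'E'
from h import *
s=st(); T=cur(); d=T[:3,3]-railpt(0); ex,ey,h=hinge(); print(d@ex*1000,d@ey*1000)
E
```

```text
t 42.65 pos [ 0.6423 -0.2182  0.2331] rot [ 1.2383  1.1907 -1.2385] F [-0.2758  0.3025 -0.7332] w 0.4862904624483993
60.935416616621985 -1.3001455058825762
```

Correct 1.3 mm in y, then lower.

Call:
arm_command --pt "0 4 0 -1.3 0 0 0" --pt "0 4 0 0 0 0 0" --pt "0 3 0 0 0 0 0" --pt "0 2 0 0 0 0 0" --pt "0 0 0 0 0 0 0"

```text
clock: 43.28
position: [0.642, -0.2171, 0.2205]
ee_rot: [1.239, 1.191, -1.239]
force: [-4.1, 2.3, 11.2]
width: 0.487
```

```bash
python3 - <<'E'
from h import *
s=st(); T=cur(); d=T[:3,3]-railpt(0); ex,ey,h=hinge(); print(d@ex*1000,d@ey*1000)
E
```

```text
t 43.275 pos [ 0.642  -0.2171  0.2205] rot [ 1.2389  1.1915 -1.2388] F [-4.1056  2.2745 11.2406] w 0.4872258916828508
60.569027563199214 -0.2019596525382567
```

Seated at the expected height (0.2205). Release and inspect.

Call:
arm_command --pt "70 0 0 0 0 0 0" --pt "70 0 0 0 0 0 0" --pt "70 0 0 0 0 0 0" --pt "70 -20 0 0 0 0 0" --pt "70 -50 0 0 0 0 0"

```text
clock: 43.9
position: [0.6415, -0.2166, 0.2891]
ee_rot: [1.237, 1.195, -1.242]
force: [0.6, 0.3, 0.6]
width: 0.759
```

Call:
arm_command --pt "90 -60 -30 0 0 0 0" --pt "90 -55 -40 0 0 0 0" --pt "90 0 0 0 0 0 0"

```text
clock: 44.28
position: [0.5759, -0.2167, 0.402]
ee_rot: [1.243, 1.183, -1.236]
force: [0.4, 0.1, -0.3]
width: 0.974
```

```bash
python3 - <<'E'
from h import *
s=st(); print(s["joints"]); im=get_image("wrist"); P=cloud(im,s); save(im,"w9.png"); print(seat(P,-.035,.035),seat(P,.022,.0185),seat(P,.0615,.0185))
im=get_image("top"); save(im,"t9.png"); P=cloud(im); print(seat(P,-.035,.035)[1:],seat(P,.022,.018)[1:],seat(P,.0615,.018)[1:])
# wing angle on the opened door, white mark etc.
print(pinpoint("top","wing_grip"),pinpoint("side","wing_grip") if get_image("side") else 0)
E
```

```text
t 44.275 pos [ 0.5759 -0.2167  0.402 ] rot [ 1.2431  1.1831 -1.2364] F [ 0.393   0.0666 -0.2854] w 0.9736504064095999
[-0.1851  0.4734  0.6824  1.644  -0.3249  1.1336 -1.0329]
(((-34.928016662597656, 0.5126781463623047), (70.35663604736328, 44.14595031738281), 0.6276625990867615), np.float64(0.07116257433469811), array([-0.76, -0.03])) (((29.886459350585938, 2.201539993286133), (44.31576156616211, 23.07470703125), 88.79944610595703), np.float64(0.07114178214316941), array([1.71, 1.25])) (((61.12622833251953, 1.33612060546875), (45.12713623046875, 38.348060607910156), 89.78087615966797), np.float64(0.07106190289994707), array([-1.03,  0.31]))
(np.float64(0.07025619456061438), array([-0.26, -0.95])) (np.float64(nan), array([0., 0.])) (np.float64(nan), array([0., 0.]))
[{'point': [0.6498, -0.2162, 0.0356], 'p': 0.72}] [{'point': [0.5767, -0.3849, 0.2328], 'p': 0.58}]
  return _methods._mean(a, axis=axis, dtype=dtype,
  ret = ret.dtype.type(ret / rcount)
```

View pics/w9.png

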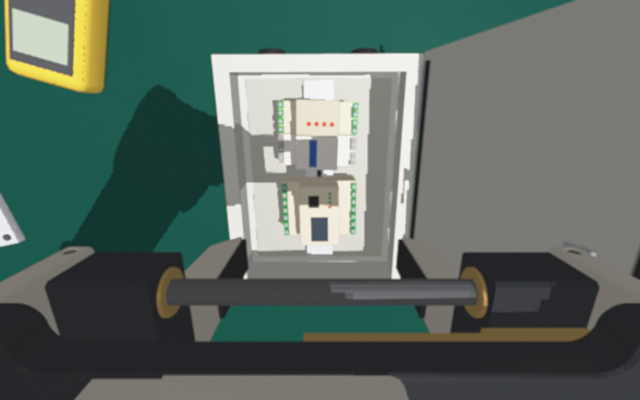

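```bash
cat > close.py <<'E'
from h import *
ex,ey,h=hinge()
X=.65
def tip(y,z): return pose([X,y,z+.178],down(0))
hy=h[1]-.0385*(X-h[0])
def wp(t):
    c,s=np.cos(np.radians(t)),np.sin(np.radians(t))
    if t>=90: return tip(hy+.203*c-.004*s-.0095,.24)
    r=.172; return tip(hy+r*c-.004*s-.0095,.08+r*s+.004*c)
E
python3 - <<'E'
from close import *
a=cur(); U=pose([.60,-.22,.50],down(-75))
T=plan([U,pose([X,-.44,.51],down(0)),tip(-.44,.24),tip(-.40,.24)],0,step=55)
print("push",hy); T=plan([wp(t) for t in (106,98,90,82,74,66,58,50,42,34,26,18,10,4)],0,T)
E
```

```text
[[0,-53,11,3,-9,0,0],[0,-52,10,4,-8,0,0],[0,-1,-1,28,-9,0,0],[0,-2,-5,28,-10,0,0],[0,-1,-10,26,-9,0,0]]
[[0,-1,-14,25,-10,0,0],[0,-2,-18,21,-9,0,0],[0,-1,-22,19,-9,0,0],[0,-1,-23,15,-10,0,0],[0,-1,-26,10,-9,0,0]]
[[0,46,0,0,0,0,0],[0,46,-1,1,0,0,0],[0,0,40,-1,0,0,0]]
end [ 0.6496 -0.4005  0.4176] yaw -0.23934439326679605
push -0.31666398061204143
[[0,0,15,0,0,0,0],[0,0,27,0,0,0,0],[0,0,28,0,0,0,0],[0,-11,24,0,0,0,0],[0,4,24,0,0,0,0]]
[[0,8,23,0,0,0,0],[0,11,21,0,0,0,0],[0,13,20,0,0,0,0],[0,17,17,0,0,0,0],[0,18,16,0,0,0,0]]
[[0,21,12,0,0,0,0],[0,22,10,0,0,0,0],[0,23,6,0,0,0,0],[0,18,2,0,0,0,0]]
end [ 0.6502 -0.1554  0.2738] yaw -0.23934439326679605
```

Call:
arm_command --pt "0 -53 11 3 -9 0 0" --pt "0 -52 10 4 -8 0 0" --pt "0 -1 -1 28 -9 0 0" --pt "0 -2 -5 28 -10 0 0" --pt "0 -1 -10 26 -9 0 0"

```text
clock: 45.15
position: [0.6189, -0.3036, 0.5033]
ee_rot: [0.64, 1.478, -0.641]
force: [-0.3, -0.0, -0.4]
width: 0.486
```

Call:
arm_command --pt "0 -1 -14 25 -10 0 0" --pt "0 -2 -18 21 -9 0 0" --pt "0 -1 -22 19 -9 0 0" --pt "0 -1 -23 15 -10 0 0" --pt "0 -1 -26 10 -9 0 0"

```text
clock: 45.78
position: [0.6498, -0.4411, 0.5085]
ee_rot: [0.001, 1.574, 0.002]
force: [0.2, 0.7, 0.0]
width: 0.006
```

Call:
arm_command --pt "0 0 0 0 0 0 0" --pt "0 46 0 0 0 0 0" --pt "0 46 -1 1 0 0 0" --pt "0 0 20 0 0 0 0" --pt "0 0 0 0 0 0 0"

```text
clock: 46.4
position: [0.6512, -0.4184, 0.4177]
ee_rot: [0.005, 1.573, -0.0]
force: [-0.2, -1.8, 1.3]
width: 0.002
```

```bash
python3 - <<'E'
from close import *
s=st(); print(s["joints"]); T=plan([wp(t) for t in (106,98,90,84,76,68,60,52,44,36,28,20,12,6)],0)
E
```

```text
t 46.4 pos [ 0.6512 -0.4184  0.4177] rot [ 0.0052  1.5728 -0.0004] F [-0.2112 -1.7838  1.251 ] w 0.002123412601217351
[ 0.3482  0.6998  0.3149  1.1167 -0.207   1.3578  0.6339]
[[0,0,32,-1,0,0,0],[0,0,28,0,0,0,0],[0,0,28,-1,0,0,0],[0,-11,18,0,0,0,0],[0,3,24,0,0,0,0]]
[[0,7,23,0,0,0,0],[0,10,22,0,0,0,0],[0,13,20,0,0,0,0],[0,16,18,0,0,0,0],[0,18,16,0,0,0,0]]
[[0,20,13,0,0,0,0],[0,22,10,0,0,0,0],[0,23,7,0,0,0,0],[0,18,3,0,0,0,0]]
end [ 0.6498 -0.156   0.2795] yaw -0.20237300457381716
```

Call:
arm_command --pt "0 0 20 0 0 0 0" --pt "0 0 20 0 0 0 0" --pt "0 0 24 0 0 0 0" --pt "0 0 24 0 0 0 0" --pt "0 -11 18 0 0 0 0"

```text
clock: 47.02
position: [0.6504, -0.3134, 0.4293]
ee_rot: [0.005, 1.574, -0.003]
force: [-0.4, -3.2, -1.5]
width: 0.006
```

Call:
arm_command --pt "0 3 24 0 0 0 0" --pt "0 7 23 0 0 0 0" --pt "0 10 22 0 0 0 0" --pt "0 13 20 0 0 0 0" --pt "0 16 18 0 0 0 0"

```text
clock: 47.65
position: [0.6512, -0.2059, 0.3808]
ee_rot: [0.004, 1.571, -0.002]
force: [1.1, -1.7, 0.7]
width: 0.003
```

```bash
python3 - <<'E'
from close import *
s=st(); T=plan([wp(t) for t in (37,30,23,16,10,5,2)],0)
im=get_image("side"); save(im,"s10.png")
E
```

```text
t 47.65 pos [ 0.6512 -0.2059  0.3808] rot [ 0.0042  1.571  -0.0021] F [ 1.1331 -1.6702  0.6721] w 0.0025857103063296875
[[0,16,15,-1,0,0,0],[0,17,12,0,0,0,0],[0,19,9,0,0,0,0],[0,20,8,0,0,0,0],[0,17,4,0,0,0,0]]
[[0,15,3,0,0,0,0],[0,9,0,0,0,0,0]]
end [ 0.6504 -0.1547  0.2678] yaw -0.2305386903237543
```

View pics/s10.png

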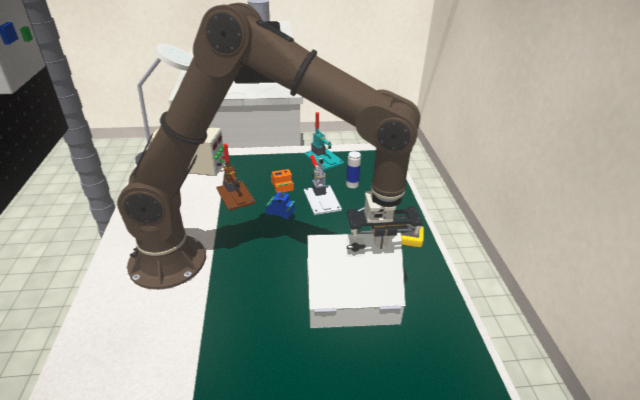

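Call:
arm_command --pt "0 16 15 -1 0 0 0" --pt "0 17 12 0 0 0 0" --pt "0 19 9 0 0 0 0" --pt "0 20 8 0 0 0 0" --pt "0 17 4 0 0 0 0"

```text
clock: 48.32
position: [0.65, -0.1588, 0.2911]
ee_rot: [0.004, 1.573, -0.002]
force: [-0.3, -0.2, 0.5]
width: 0.001
```

Call:
arm_command --pt "0 15 3 0 0 0 0" --pt "0 8 0 0 0 0 0" --pt "0 3 0 0 0 0 0" --pt "0 2 0 0 0 0 0" --pt "0 0 0 0 0 0 0"

```text
clock: 48.95
position: [0.6502, -0.1573, 0.2642]
ee_rot: [0.004, 1.571, -0.004]
force: [0.0, 0.2, 0.1]
width: 0.005
```

Call:
arm_command --pt "0 2 0 0 0 0 0" --pt "0 0 0 0 0 0 0"

```text
clock: 49.2
position: [0.6502, -0.1572, 0.2624]
ee_rot: [0.004, 1.571, -0.004]
force: [-1.0, -0.2, 3.7]
width: 0.003
```

Call:
arm_command --pt "0 1 0 0 0 0 0" --pt "0 0 0 0 0 0 0"

```text
clock: 49.45
position: [0.6502, -0.1572, 0.2623]
ee_rot: [0.004, 1.571, -0.004]
force: [-3.1, 1.2, 12.2]
width: 0.01
```

Call:
arm_command --pt "0 -50 0 0 0 0 0" --pt "0 -50 0 -40 0 0 0" --pt "60 0 -20 -30 0 0 0" --pt "60 0 0 0 0 0 0" --pt "60 0 0 0 0 0 0"

```text
clock: 50.08
position: [0.5813, -0.1764, 0.3596]
ee_rot: [0.005, 1.572, -0.003]
force: [0.4, 0.6, -0.2]
width: 0.278
```

```bash
python3 - <<'E'
from h import *
s=st(); print(s["joints"]); im=get_image("wrist"); save(im,"w11.png"); P=cloud(im,s)
w=rect(P,(.584,-.148),.06,.1,.13); print("wing",w); 
x,y,z=incab(P); y=y+.0994; m=(np.abs(x)<.125)&(y>.01)&(y<.2)&(z>.07)&(z<.1)&(np.hypot(x-.006,y-.166)>.04); f=np.linalg.lstsq(np.c_[x[m],y[m],np.ones(m.sum())],z[m],rcond=None)[0]; print(m.sum(),f, "z at edge",f[1]*.2+f[2])
a=w[5]+90; a=a if a<90.5 else a-180; G=grasp([w[1]/1000,w[2]/1000,.109],-90+w[5] ); 
for yw in (w[5]+90,w[5]-90): 
    print(yw); U=grasp([w[1]/1000,w[2]/1000,.18],yw); plan([U],60,step=50)
E
```

```text
t 50.075 pos [ 0.5813 -0.1764  0.3596] rot [ 0.0046  1.5719 -0.003 ] F [ 0.3734  0.6178 -0.1736] w 0.277557901606071
[ 0.0022  0.4514  0.293   1.6922 -0.1491  1.0212  0.3409]
wing (979, 584.4, -148.0, 49.1, 12.2, -0.7, 115.0)
27377 [-0.0006 -0.0005  0.0846] z at edge 0.08448217151652375
89.3
[[60,2,3,0,-10,0,0],[60,3,3,1,-10,0,0],[60,2,3,1,-10,0,0],[60,2,2,2,-10,0,0],[60,2,2,3,-10,0,0]]
[[60,3,2,2,-10,0,0],[60,2,2,3,-10,0,0],[60,2,0,3,-10,0,0],[60,2,1,3,-10,0,0]]
end [ 0.5839 -0.1482  0.3394] yaw 89.76323182013212
-90.7
[[60,2,3,0,9,0,0],[60,2,3,0,9,0,0],[60,2,2,0,9,0,0],[60,2,3,-2,9,0,0],[60,2,2,-1,9,0,0]]
[[60,2,3,-2,9,0,0],[60,2,2,-2,9,0,0],[60,2,1,-2,9,0,0],[60,2,1,-3,9,0,0],[60,2,1,-3,9,0,0]]
end [ 0.5845 -0.1475  0.3394] yaw -90.23676817986787
```

View pics/w11.png

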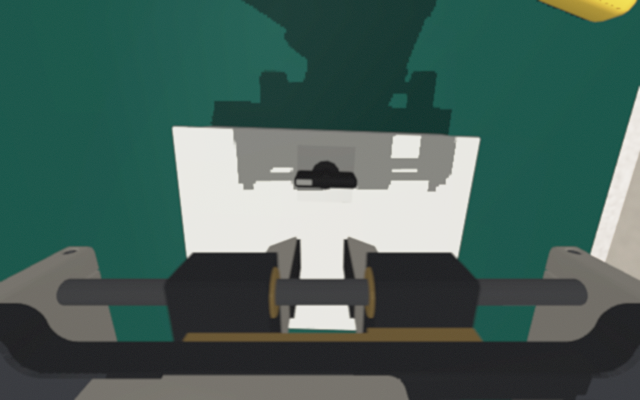

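Call:
arm_command --pt "60 2 3 0 -10 0 0" --pt "60 3 3 1 -10 0 0" --pt "60 2 3 1 -10 0 0" --pt "60 2 2 2 -10 0 0" --pt "60 2 2 3 -10 0 0"

```text
clock: 50.75
position: [0.584, -0.1604, 0.3479]
ee_rot: [-0.682, 1.462, 0.684]
force: [0.3, -0.3, 0.0]
width: 0.652
```

Call:
arm_command --pt "60 3 2 2 -10 0 0" --pt "60 2 2 3 -10 0 0" --pt "60 2 0 3 -10 0 0" --pt "60 2 1 3 -8.5 0 0" --pt "60 0 0 0 0 0 0"

```text
clock: 51.38
position: [0.5839, -0.1482, 0.3389]
ee_rot: [-1.184, 1.224, 1.189]
force: [-0.2, 0.6, -0.2]
width: 0.652
```

```bash
python3 - <<'E'
from h import *
s=st(); plan([grasp([.5844,-.148,.109],88)],60,dp=1)
E
```

```text
t 51.375 pos [ 0.5839 -0.1482  0.3389] rot [-1.1842  1.2242  1.1887] F [-0.1639  0.5948 -0.1911] w 0.6521590297563747
[[60,35.5,-0.3,0.0,0.1,0.0,-0.1],[60,35.4,-0.3,0.1,0.1,0.1,-0.0]]
end [ 0.5844 -0.148   0.268 ] yaw 88.02415938442226
```

Call:
arm_command --pt "50 35 0 0 0 0 0" --pt "40 35 0 0 0 0 0" --pt "0 0 0 0 0 0 0" --pt "0 0 0 0 0 0 0" --pt "0 0 0 0 0 0 0" --newtons 25

```text
clock: 52.0
position: [0.584, -0.1489, 0.2713]
ee_rot: [-1.186, 1.223, 1.185]
force: [-0.3, -0.8, 0.5]
width: 0.159
```

Call:
arm_command --pt "0 0 0 0 0 0 0" --pt "0 0 0 0 0 0 0" --pt "0 0 0 0 0 0 0" --pt "0 0 0 0 0 0 0"

```text
clock: 52.5
position: [0.5839, -0.1482, 0.2712]
ee_rot: [-1.186, 1.222, 1.186]
force: [-0.1, 3.5, 6.4]
width: 0.108
```

Call:
arm_command --pt "0 0 0 0 10 0 0" --pt "0 0 0 0 10 0 0" --pt "0 0 0 0 10 0 0" --pt "0 0 0 0 10 0 0" --pt "0 0 0 0 10 0 0"

```text
clock: 53.12
position: [0.5839, -0.1482, 0.2712]
ee_rot: [-0.518, 1.506, 0.518]
force: [-0.7, 3.1, 5.8]
width: 0.108
```

Call:
arm_command --pt "0 0 0 0 10 0 0" --pt "0 0 0 0 10 0 0" --pt "0 0 0 0 10 0 0" --pt "0 0 0 0 8 0 0" --pt "0 0 0 0 0 0 0"

```text
clock: 53.75
position: [0.584, -0.1482, 0.2712]
ee_rot: [-0.001, 1.57, 0.002]
force: [-0.8, 2.4, 7.9]
width: 0.109
```

```bash
python3 - <<'E'
from h import *
s=st(); T=cur(); print("yaw",np.degrees(np.arctan2(T[1,2],T[0,2])),s["ft_torque"])
E
```

```text
t 53.75 pos [ 0.584  -0.1482  0.2712] rot [-0.001   1.5698  0.0025] F [-0.7529  2.3674  7.9136] w 0.10947680043192673
yaw 0.1285024054016714 [ 0.5048  0.2617 -0.071 ]
```

Call:
arm_command --pt "0 0 0 0 3 0 0" --pt "0 0 0 0 0 0 0"

```text
clock: 54.0
position: [0.584, -0.1483, 0.2712]
ee_rot: [0.039, 1.569, -0.037]
force: [-0.6, 2.7, 8.0]
width: 0.108
```

```bash
python3 - <<'E'
from h import *
s=st(); T=cur(); print("yaw",np.degrees(np.arctan2(T[1,2],T[0,2])),s["ft_torque"])
E
```

```text
t 54.0 pos [ 0.584  -0.1483  0.2712] rot [ 0.0388  1.5694 -0.037 ] F [-0.588   2.7425  8.0203] w 0.10784108954347477
yaw -2.767080924540287 [0.5117 0.2077 0.1725]
```

Call:
arm_command --pt "0 0 0 0 2.5 0 0" --pt "0 0 0 0 0 0 0"

```text
clock: 54.25
position: [0.584, -0.1483, 0.2712]
ee_rot: [0.072, 1.569, -0.071]
force: [-0.4, 2.8, 7.1]
width: 0.109
```

```bash
python3 - <<'E'
from h import *
s=st(); T=cur(); print("yaw",np.degrees(np.arctan2(T[1,2],T[0,2])),s["ft_torque"])
E
```

```text
t 54.25 pos [ 0.584  -0.1483  0.2712] rot [ 0.0724  1.5686 -0.0709] F [-0.4045  2.8139  7.0651] w 0.10887807998944568
yaw -5.227471768408606 [0.4319 0.1561 0.4918]
```

Call:
arm_command --pt "40 0 0 0 0 0 0" --pt "40 0 0 0 0 0 0" --pt "40 0 0 0 0 0 0" --pt "40 -20 0 0 0 0 0" --pt "40 -50 0 0 0 0 0"

```text
clock: 54.88
position: [0.5825, -0.1486, 0.3383]
ee_rot: [0.073, 1.576, -0.072]
force: [1.0, 0.1, 0.4]
width: 0.44
```

Call:
arm_command --pt "40 -50 0 0 0 0 0" --pt "40 -20 -20 0 0 0 0" --pt "40 0 0 0 0 0 0" --pt "40 0 0 0 0 0 0"

```text
clock: 55.38
position: [0.5814, -0.1682, 0.4084]
ee_rot: [0.073, 1.573, -0.071]
force: [-0.8, 0.7, -0.9]
width: 0.434
```

```bash
python3 - <<'E'
from h import *
s=st(); im=get_image("wrist"); save(im,"w12.png"); P=cloud(im,s); print("wing",rect(P,(.584,-.148),.06,.1,.13))
x,y,z=incab(P); y=y+.0994; m=(np.abs(x)<.125)&(y>.01)&(y<.2)&(z>.07)&(z<.1)&(np.hypot(x-.006,y-.166)>.04); f=np.linalg.lstsq(np.c_[x[m],y[m],np.ones(m.sum())],z[m],rcond=None)[0]; print(f,"edge z",f[1]*.2+f[2])
a=np.radians(9.7); fy=np.array([-np.sin(a),np.cos(a),0]); fx=np.array([np.cos(a),np.sin(a),0]); pv=np.array([.5365,.357,.1])
im=get_image("top"); save(im,"t12.png"); P=cloud(im); q=P-pv; x,y,z=q@fx,q@fy,q[...,2]; m=(np.abs(x)<.009)&(y>.04)&(y<.1)&(z>-.02)&(z<.06); f=np.polyfit(y[m],z[m],1); print("handle deg",90-np.degrees(np.arctan(f[0])))
for n in ("multimeter","screwdriver","spraycan"): print(n,pinpoint("top",n)[:1])
E
```

```text
t 55.375 pos [ 0.5814 -0.1682  0.4084] rot [ 0.0734  1.5728 -0.0715] F [-0.7588  0.7379 -0.9274] w 0.43433273759074076
wing (560, 584.4, -148.0, 49.3, 12.7, 83.9, 116.6)
[-0.0006 -0.0003  0.0846] edge z 0.08451548553425138
handle deg 83.3140602834504
multimeter [{'point': [0.7911, 0.0563, 0.0003], 'p': 0.58}]
screwdriver [{'point': [0.7445, 0.2427, -0.0005], 'p': 0.86}]
spraycan [{'point': [0.6829, 0.3975, -0.0007], 'p': 0.73}]
```

View pics/t12.png

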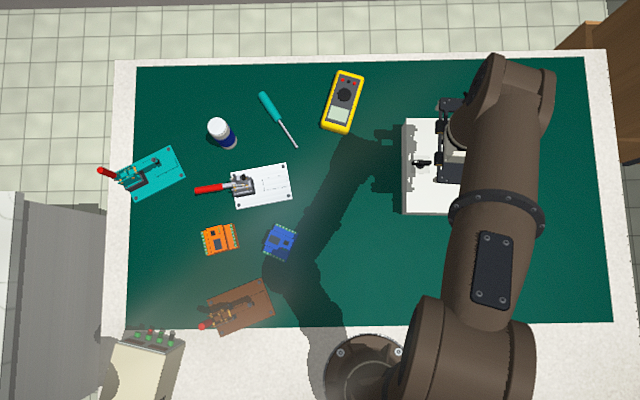

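```bash
python3 -c "
from cell import arm
print(arm.sign_off())"
```

```text
the job is handed in; nothing more can be done
None
```

The job is done and handed in at about 55 s on the robot's clock; the hand-in reports no verdict.

**What I did**
- I unlatched the door and swung it back to about 1.85 rad, then threw the clamp handle right over so its arm stood up.
- I hung the controller, breaker and IO unit side by side on the rail, with gaps of about 3.5 mm. No relay was in this start.
- I closed the door with the knob still in the open position, then turned the knob clockwise to its stop.

**What the last checks showed**
- **Modules:** checked before the door was closed, all three tops read 71.1 mm, against 70.5 mm expected when home. The controller is about 0.6° off square. When I rechecked the breaker after placing the IO unit, its outline was cut off in the depth data. For its square fit I rely on the measurement taken just after it was placed.
- **Door:** it lies flat, with its outer face at 84.5 mm.
- **Knob:** the wing lies about square to the hinge, within about 4° of nominal and on the clockwise side. Torque rose at the end of the turn, so it is against its stop.
- **Clamp:** the first throw left the handle at about 78°, so I pressed it down further. It now measures 83.3°, against 83.7° for fully open.
- **Multimeter, screwdriver and spray can:** all three are where they started, within camera accuracy.

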